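# Put the two pens from the leaning holder away in the pen box

### The arm

A 6-joint arm with a two-finger parallel gripper is mounted at the origin on a cart in front of the work surface, level with it; the furniture and walls round the work are solid. World frame = base frame: x ahead of the robot, y to its left, z up, the work surface at z = 0. Lengths are in m, angles in rad, forces in N, time in s.
With the tool pointing down it reaches from about 0.35 to 0.775 m from the base axis. Payload 5.5 kg.
Tool frame: the origin (TCP) lies at the very end of the fingers, on their centre line; the grasp point (between the pads) lies 19 mm behind it; z points along the fingers, y is the direction in which the jaws open and shut (so a half turn about z gives the same grasp; the last joint's range is limited). The gripper opens to 85 mm and grips with 20 to 120 N. Pads are 22 mm wide; open, the fingers measure 114 mm over their backs; the gripper's body (76 mm by 85 mm) begins 54 mm behind the grasp point. The pads swing forward as they close: fully open they stand 13 mm farther back than shut.
Start: joints at [-1.374, 0.313, 0.046, 1.304, 0, 1.431], TCP at [0.19, -0.543, 0.231] pointing down, gripper open.
Joint ranges: [-2.76, 2.76], [-0.86, 1.69], [-1.03, 1.26], [-2.2, 2.34], [-1.47, 1.5], [-3.14, 3.14]. Speed limits (rad/s): [2.57, 2.57, 3.14, 3.14, 3.14, 3.14].

### API

Orientations are given as a unit quaternion [w, x, y, z].
In Python, from workcell import get_state, read_camera, hand_in, find_in, silhouettes gives the robot as it stands. The module is installed in compiled form; this text tells all that it offers.
- The arm moves only by the tool send_rows, never from a script. Its argument "deltas" is a list that holds one entry, the list of rows, each a list of 6 numbers: the shift along the world's x, y, z in cm, then the turn, a rotation vector about the world's x, y, z in degrees. In form: [[[dx, dy, dz, wx, wy, wz], ...]]. A call has 1 to 12 rows; each row is the pose to reach, as a shift and turn from the pose commanded when the call began; what a row does not reach only later rows make up. A row lasts 1/10 s, in which the tool goes at most 50 mm and 8.59 degrees, less where a joint would pass 70% of its speed; a pose out of reach is approached as far as the arm can. A call with a gripper value outside its range is refused whole. "jaw" is the opening, from -1 (shut) to 1 (fully open), so that 0 is half open, set as the call begins (left out, the last holds). The fingers move at their own pace and stop on an object; "force" is the grip in N (left out, the last holds). Time passes only in rows, so rows that repeat a pose let the fingers close. It gives the time, the measured TCP pose, the force and the opening at its end, in the units of the state.
- get_state(): the state, without advancing time (a new reading comes with each control period).
- read_camera(name): name is "scene" or "side" or "wrist"; returns a dict with "img" (400x640x3 uint8, red, green, blue), "z_map" (400x640 float32, m along the optical axis (not along the pixel's ray), 0 where there is no reading), "vfov" (degrees; the focal length in pixels is half the picture's height over the tangent of half this angle, whatever the lens; pixels are square), "cx", "cy" (the principal point, pixels), "R" (3x3) and "t" (3): a world point X has camera coordinates R X + t; the wrist camera has in their place "hand_eye" (4x4, takes a point from camera to tool coordinates, whose origin is the TCP and whose axes are the flange's). Camera axes: x right, y down, z forward; pixel columns grow to the right and rows downward; lengths in m; the calibration is good to about 2 mm. A picture is of the moment at which its call begins: read the wrist's pose just before it.
- hand_in(): hands the job in, once; it reports no verdict.
Trained networks look in a picture, given as the dict that the camera call returned (one of the last four; its "shot" number tells which), for a name from the list of things; names that differ only in an ending like _2 or _b are one class to them, and where a whole thing is asked for, a point or a joint stands for the part that bears it (a point fixed in the world has none). Each returns a list of dicts, best first, with "conf" (0 to 1); they miss things now and then, are a little off and sometimes report something else, mostly with a low value. They report only what shows in the picture. A call takes as long as a camera call.
- find_in(picture, thing): "box" ([centre column, centre row, width, height] in pixels, round what is visible of it).
- silhouettes(picture, thing): "mask" (400x640 bool, what is visible of it) and "box" ([centre column, centre row, width, height] in pixels, round what is visible of it).
The state is a dict: "clock": time; "joint_pos": joint angles; "qvel": joint speeds; "tau": joint torques, N m; "tcp_pos": TCP position; "orientation": TCP orientation; "wrist_force": force on the tool from outside, world axes, zero at the start; "ft_torque": the same for the moment, N m; "finger_gap": finger opening in m.
Only numpy, scipy, OpenCV 4.12 (cv2) and the standard library are available. Lean on these libraries where they do the work, as an engineer would, in place of code of your own. Each camera call takes 0.05 s, during which the arm holds its last target.

### The job

Draw the ball pen and the slimmer ruling pen, one after the other, out of the leaning three-tube holder and lay each flat inside the open wooden pen box. When both are in, shut the box's lid completely. Leave the paintbrush standing in its tube and the other things on the table where they are.

Things in the scene. Friction and masses are not known exactly. Their poses are not given: they have to be found in the camera images.
- holder: Pen holder, fixed: wooden base 120x172x14 mm with three dark square steel tubes in a row, all leaning 35 deg from vertical, tops toward its +x (roughly away from the robot). Origin: under the base, in the middle tube's plane; z up. Tubes at y = -62, 0, +62 mm, 18 mm square inside, 24 outside, 80 deep; mouth centres at x = +18, z = 82 mm.
- ball_pen: Round pen, 144 mm long, 9.6 mm thick, 12 g, loose in one tube (which varies), leaning 29 to 41 deg, sticking out 63 mm. Origin at mid-length on the barrel's surface; its y axis runs along it, up at the start; its centre line lies 4.8 mm from the origin along its z. Grip 25 to 55 mm along +y from the origin; it slides freely out along the tube.
- ruling_pen: Slimmer dark round pen, 137 mm long, 8.4 mm thick, 12 g, in another of the tubes in the same way, sticking out 57 mm. Origin and axes as for the ball pen, its centre line 4.2 mm from the origin along its z.
- brush: Flat paintbrush: round wooden handle 9 mm thick, metal ferrule and dark bristles 20 mm wide at the upper end, 143 mm long. Stands in the remaining tube and stays there. Origin near mid-length, y axis along it, up.
- pen_box: Open wooden box with a hinged wooden lid, fixed; tray 110x240x50 mm (x, y, z). Origin: centre of its underside; z up, y along its length, x toward the hinge. Inside: floor at z = 6 mm, walls 6 mm thick, so the clear space is 98x228 mm, 44 mm deep.
- pen_box_lid (a joint): Lid angle, rad: 0 shut, 2.0 fully open; starts at 1.72 to 1.95, standing up on the box's +x side. Hinge line along the box's y at x = +55, z = 50 mm in its frame. Lid 10 mm thick, 240 mm long, reaches 116 mm from the hinge (124 mm at a brass lip 50 mm wide in the middle). The hinge is stiff: the lid stays at any angle, push it over from behind and down all the way; 1 to 3 N is enough.
- lid_edge (a point): Middle of the lid's free edge, opposite the hinge (when shut: x = -61, z = 55 mm in the box's frame).
- ink_pot: Bystander, to be left where it is: open round pot, 61 mm across, 40 mm high. Origin at the centre of its underside.
- seal_stamp: Bystander, to be left where it is: hand stamp with a round foot 46 mm across and an upright loop handle, 79 mm high. Origin at the centre of its underside.
- date_stamp: Bystander, to be left where it is: black block stamp, 52x88x46 mm. Origin at the centre of its underside.
- lead_box: Bystander, to be left where it is: flat black box, 50x74x16 mm. Origin at the centre of its underside.

How it is judged:
By the outcome, as a careful person would: the job done as asked, in the order asked, and still so for the second after the job is handed in, with the robot touching nothing.
It also fails if it takes over 72 s, if anything falls off the work surface, if the arm or the gripper's body presses on something with over 40 N, if the wrist force passes 120 N, or if a joint passes its speed limit or range.

## Working session

There is one attempt and no reset: what is moved stays moved. The work goes in short steps, Python scripts to look and compute and a tool call to move; the robot and the scene stay as the last step left them, time stands still between calls to the robot, and variables do not carry over. Pictures are saved under pics/ and viewed, and the job is handed in when it is done.

Besides the shell and the picture viewer there is one more tool, called after "Emit:" as name(argument=value, ...), one argument or row to a line, values as JSON. send_rows: Moves the arm, as the interface text tells. Its arguments: {"type":"object","properties":{"deltas":{"type":"array","items":{"type":"array","items":{"type":"array","items":{"type":"number"}}}},"jaw":{"type":"number"},"force":{"type":"number"}},"required":["deltas"]}

```bash
mkdir -p pics; cat > h.py <<'E'
import numpy as np, cv2
from workcell import get_state, read_camera, hand_in, find_in, silhouettes
from scipy.spatial.transform import Rotation as Ro
def f(p): return 200/np.tan(np.radians(p['vfov'])/2)
def RT(q): return Ro.from_quat([q[1],q[2],q[3],q[0]]).as_matrix()
def world(p,us,vs,st=None):
    us=np.asarray(us);vs=np.asarray(vs)
    z=p['z_map'][vs.astype(int),us.astype(int)]
    c=np.stack([(us-p['cx'])/f(p)*z,(vs-p['cy'])/f(p)*z,z],-1)
    if 'hand_eye' in p:
        H=p['hand_eye'];t=c@H[:3,:3].T+H[:3,3]
        return t@RT(st['orientation']).T+st['tcp_pos'],z
    return (c-p['t'])@p['R'],z
def proj(p,X,st=None):
    X=np.atleast_2d(X)
    if 'hand_eye' in p:
        H=p['hand_eye'];t=(X-st['tcp_pos'])@RT(st['orientation']);c=(t-H[:3,3])@H[:3,:3]
    else: c=X@np.asarray(p['R']).T+p['t']
    return np.stack([c[:,0]/c[:,2]*f(p)+p['cx'],c[:,1]/c[:,2]*f(p)+p['cy']],-1)
def save(p,n): cv2.imwrite('pics/'+n+'.png',p['img'][:,:,::-1])
E
python3 - <<'E'
from h import *
s=get_state();print({k:np.round(v,3) for k,v in s.items()})
for n in ['scene','side','wrist']:
    p=read_camera(n);save(p,'a_'+n);print(n,p['vfov'],p['cx'],p['cy'],p['shot'])
    np.save('a_'+n,p,allow_pickle=True)
    print(p.get('hand_eye'))
    for t in ['holder','ball_pen','ruling_pen','brush','pen_box','pen_box_lid','ink_pot','seal_stamp','date_stamp','lead_box']:
        r=silhouettes(p,t)
        for q in r[:2]:
            m=q['mask'];vs,us=np.nonzero(m);X,z=world(p,us,vs,s);X=X[z>0]
            print(t,round(q['conf'],2),np.round(q['box']),len(us),np.round(np.median(X,0),3) if len(X) else None)
E
```

```text
{'clock': np.float64(0.0), 'joint_pos': array([-1.374,  0.314,  0.045,  1.304, -0.   ,  1.431]), 'qvel': array([-0.001, -0.001, -0.   ,  0.001, -0.003, -0.001]), 'tau': array([ 1.0000e-03, -4.8063e+01,  2.9853e+01,  2.0000e-02,  0.0000e+00,
        0.0000e+00]), 'tcp_pos': array([ 0.19 , -0.542,  0.23 ]), 'orientation': array([-0.001,  0.986,  0.168, -0.   ]), 'wrist_force': array([ 0.305, -0.288,  0.431]), 'ft_torque': array([ 0.014,  0.034, -0.004]), 'finger_gap': np.float64(0.085)}
scene 53.37476178745244 315.3011918576745 201.16917464187634 1
None
holder 0.92 [277. 171.  45.  52.] 1271 [0.525 0.008 0.022]
ruling_pen 0.37 [262. 205.  11.  24.] 125 [ 0.408 -0.107  0.02 ]
brush 0.42 [290. 152.  15.  17.] 112 [0.576 0.039 0.101]
pen_box 0.59 [332. 238. 105. 128.] 7742 [ 0.504 -0.39   0.045]
pen_box_lid 0.84 [351. 219.  74.  90.] 3319 [ 0.524 -0.391  0.111]
date_stamp 0.74 [364. 322.  51.  44.] 1219 [ 0.419 -0.609  0.031]
side 56.77364583332284 319.74385501222486 198.97733224411806 2
None
holder 0.63 [285. 306.  89. 100.] 4454 [0.527 0.065 0.016]
ball_pen 0.53 [281. 250.  21.  27.] 17
[... 279 characters left out ...]
d 0.8 [332. 168.  26.  76.] 1021 [ 0.523 -0.341  0.118]
ink_pot 0.82 [352. 333.  35.  39.] 945 [0.398 0.078 0.023]
ink_pot 0.4 [372. 155.  16.  18.] 251 [ 0.427 -0.571  0.036]
seal_stamp 0.56 [358. 259.  18.  33.] 328 [ 0.406 -0.089  0.015]
date_stamp 0.53 [375. 155.  14.  14.] 227 [ 0.428 -0.572  0.037]
lead_box 0.53 [292. 194.  30.  16.] 349 [ 0.651 -0.338  0.016]
wrist 65.95232580387274 319.8590690074171 199.97900467806562 3
[[-6.12189768e-04 -9.62855775e-01 -2.70015523e-01  6.71790275e-02]
 [ 9.99999711e-01 -4.67982210e-04 -5.98447884e-04  1.25673254e-03]
 [ 4.49856540e-04 -2.70015811e-01  9.62855783e-01 -1.42790413e-01]
 [ 0.00000000e+00  0.00000000e+00  0.00000000e+00  1.00000000e+00]]
```

```bash
python3 - <<'E'
import numpy as np,cv2
for n,(x0,y0,w,h) in {'scene':(200,80,240,280),'side':(220,100,200,260)}.items():
    p=np.load(f'a_{n}.npy',allow_pickle=True).item()
    c=p['img'][y0:y0+h,x0:x0+w,::-1]
    cv2.imwrite(f'pics/crop_{n}.png',cv2.resize(c,None,fx=2.2,fy=2.1,interpolation=cv2.INTER_CUBIC))
E
```

```text
(no output)
```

View pics/a_scene.png

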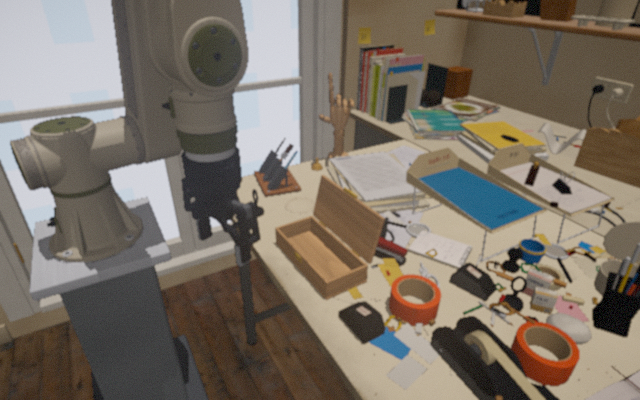

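View pics/a_side.png

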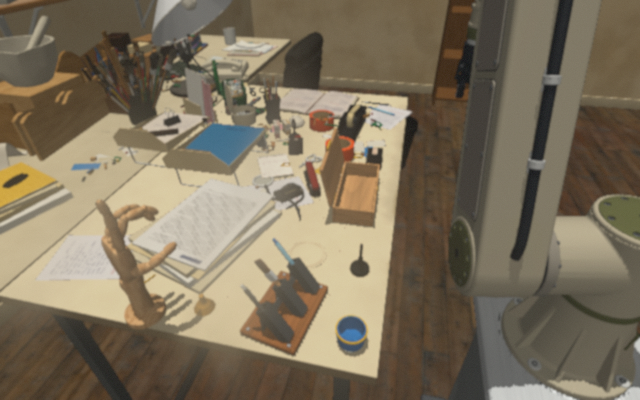

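View pics/a_wrist.png

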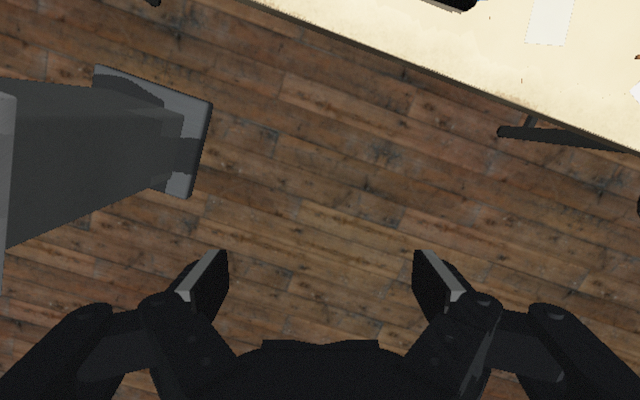

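View pics/crop_side.png

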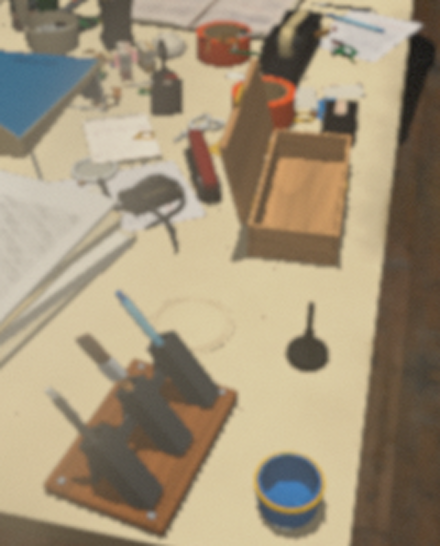

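View pics/crop_scene.png

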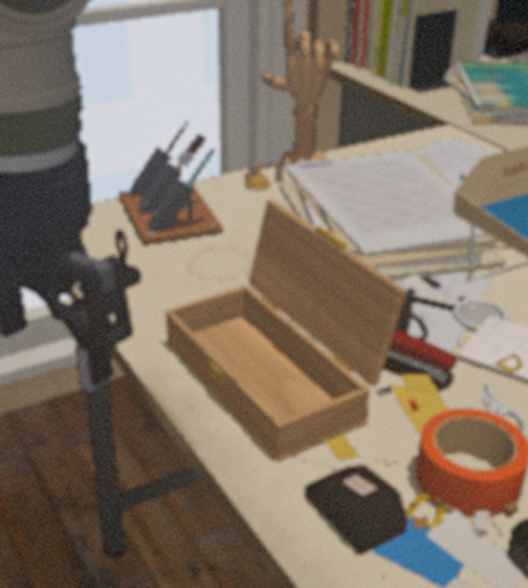

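```bash
python3 - <<'E'
from h import *
for n in ['side','scene']:
    p=np.load(f'a_{n}.npy',allow_pickle=True).item()
    vv,uu=np.mgrid[0:400,0:640];X,z=world(p,uu.ravel(),vv.ravel());X=X[z.ravel()>0]
    def rect(x0,x1,y0,y1,z0,z1):
        m=(X>[x0,y0,z0]).all(1)&(X<[x1,y1,z1]).all(1);Y=X[m]
        r=cv2.minAreaRect((Y[:,:2]*1000).astype(np.float32));print(n,len(Y),r,np.round(Y.mean(0),3),cv2.boxPoints(r).round(0).tolist())
        return Y
    # table z check
    m=(abs(X[:,0]-.48)<.03)&(abs(X[:,1]+.15)<.03);print('table',np.median(X[m,2]))
    rect(.38,.66,-.1,.2,.009,.02)
    rect(.36,.6,-.55,-.2,.043,.055)
    rect(.36,.7,-.55,-.2,.12,.2)
    rect(.36,.46,.02,.14,.01,.06)
    rect(.36,.46,-.14,-.04,.01,.1)
E
```

```text
table -0.00012281889695735804
side 2537 ((497.83367919921875, 22.58550262451172), (231.26097106933594, 240.49058532714844), 1.4876952171325684) [0.518 0.061 0.014] [[379.0, 140.0], [385.0, -101.0], [617.0, -95.0], [610.0, 146.0]]
side 484 ((497.31890869140625, -372.6630554199219), (201.4661407470703, 246.70216369628906), 3.142209053039551) [ 0.463 -0.362  0.049] [[390.0, -255.0], [403.0, -501.0], [605.0, -490.0], [591.0, -244.0]]
side 536 ((533.1673583984375, -370.4052734375), (18.953266143798828, 239.41696166992188), 2.021656036376953) [ 0.531 -0.351  0.147] [[519.0, -251.0], [528.0, -490.0], [547.0, -490.0], [538.0, -250.0]]
side 678 ((397.2289123535156, 86.31532287597656), (60.19255065917969, 60.741485595703125), 10.722528457641602) [0.397 0.087 0.029] [[362.0, 111.0], [373.0, 51.0], [432.0, 62.0], [421.0, 122.0]]
side 272 ((406.7070007324219, -96.46068572998047), (41.67705154418945, 40.45158004760742), 5.483236312866211) [ 0.406 -0.092  0.026] [[384.0, -78.0], [388.0, -119.0], [429.0, -115.0], [426.0, -74.0]]
table -0.004779008779070367
scene 470 ((522.3427124023438, 0.0783996582
[... 236 characters left out ...]
14844), 3.0620107650756836) [ 0.462 -0.391  0.048] [[391.0, -259.0], [404.0, -501.0], [601.0, -491.0], [588.0, -248.0]]
scene 1399 ((533.5115966796875, -373.4183349609375), (20.19561767578125, 240.36497497558594), 2.2174911499023438) [ 0.532 -0.388  0.144] [[519.0, -254.0], [528.0, -494.0], [548.0, -493.0], [539.0, -253.0]]
scene 0 ((0.0, 0.0), (0.0, 0.0), 0.0) [nan nan nan] [[0.0, 0.0], [0.0, 0.0], [0.0, 0.0], [0.0, 0.0]]
scene 120 ((414.6905212402344, -103.50540161132812), (37.27398681640625, 26.557209014892578), 87.53459930419922) [ 0.409 -0.104  0.037] [[401.0, -122.0], [427.0, -123.0], [429.0, -85.0], [402.0, -84.0]]<stdin>:7: RuntimeWarning: Mean of empty slice.
  ret = um.true_divide(
```

Emit:
send_rows(
  deltas=[
    [[4,5,5,0,0,0],[8,10,10,0,0,0],[12,15,15,0,0,-6],[15,20,15,0,0,-10],[17,25,15,0,0,-19],[18,30,15,0,0,-19],[18,35,14,0,0,-19],[18,40,13,0,0,-19],[18,45,12,0,0,-19],[18,50,12,0,0,-19],[18,53,12,0,0,-19],[18,55,12,0,0,-19]],
  ],
  jaw=-0.3,
)

```text
clock: 2.85
tcp_pos: [0.368, -0.0304, 0.3529]
orientation: [0.0, 1.0, 0.002, 0.001]
wrist_force: [1.1, -0.2, 0.1]
finger_gap: 0.03
```

```bash
python3 - <<'E'
from h import *
s=get_state();p=read_camera('wrist');save(p,'b_wrist');np.save('b_wrist',dict(p,st=s),allow_pickle=True)
print(np.round(s['joint_pos'],3))
for t in ['holder','ball_pen','ruling_pen','brush']:
    for q in silhouettes(p,t)[:3]:
        m=q['mask'];vs,us=np.nonzero(m);X,z=world(p,us,vs,s);X=X[z>0]
        print(t,round(q['conf'],2),np.round(q['box']),len(us),np.round(np.median(X,0),3) if len(X) else None)
E
```

```text
[-0.301 -0.098 -0.126  1.542  0.     2.836]
holder 0.66 [260.  48. 141.  93.] 10180 [0.529 0.041 0.015]
ball_pen 0.52 [308.  15.   7.  29.] 230 [ 0.548 -0.016  0.092]
ruling_pen 0.49 [308.  15.  13.  29.] 251 [ 0.548 -0.017  0.092]
ruling_pen 0.47 [205.   4.   6.   8.] 55 [0.562 0.106 0.078]
ruling_pen 0.47 [564.  30. 151.  60.] 6780 [ 0.522 -0.31   0.118]
brush 0.52 [255.  11.  15.  21.] 155 [0.554 0.044 0.085]
```

View pics/b_wrist.png

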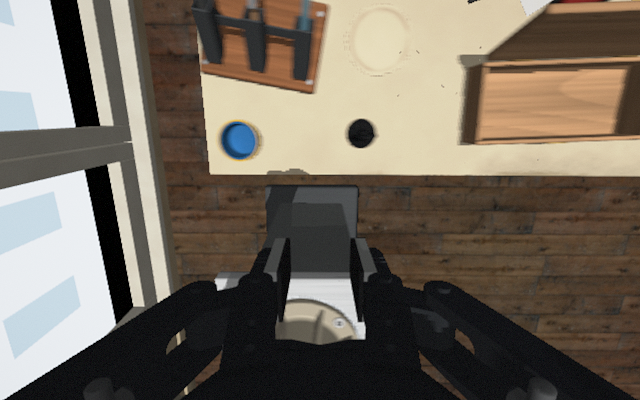

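Emit:
send_rows(
  deltas=[
    [[2,2,-1,0,-8,0],[3,4,-2,0,-16,0],[3,6,-4,0,-24,0],[3,7,-5,0,-30,0],[3,7,-5,0,-30,0],[3,7,-5,0,-30,0]],
  ],
)

```text
clock: 3.7
tcp_pos: [0.3986, 0.0362, 0.3038]
orientation: [0.002, 0.966, 0.001, 0.259]
wrist_force: [0.7, -0.8, 1.1]
finger_gap: 0.0299
```

```bash
python3 - <<'E'
from h import *
s=get_state();p=read_camera('wrist');save(p,'c_wrist')
print(np.round(s['joint_pos'],3),np.round(s['tcp_pos'],4),s['orientation'],np.abs(s['qvel']).max())
M={}
for t in ['holder','ball_pen','ruling_pen','brush']:
    for i,q in enumerate(silhouettes(p,t)[:3]):
        m=q['mask'];vs,us=np.nonzero(m);X,z=world(p,us,vs,s);X=X[z>0];M[t+str(i)]=m
        print(t,round(q['conf'],2),np.round(q['box']),len(us),np.round(np.median(X,0),3) if len(X) else None)
np.save('c_wrist',dict(p,st=s,M=M),allow_pickle=True)
E
```

```text
[-0.177 -0.491 -0.637  0.908  0.086  2.985] [0.3986 0.0362 0.3038] [0.00154314 0.96593693 0.00119913 0.25877024] 0.10507004501365003
ball_pen 0.6 [360. 135.  20.  57.] 471 [ 0.56  -0.019  0.103]
ruling_pen 0.54 [267. 124.   9.  48.] 316 [0.58  0.104 0.103]
ruling_pen 0.34 [309. 180. 127.  90.] 8310 [0.525 0.048 0.015]
brush 0.62 [316. 129.  14.  53.] 352 [0.569 0.042 0.109]
```

View pics/c_wrist.png

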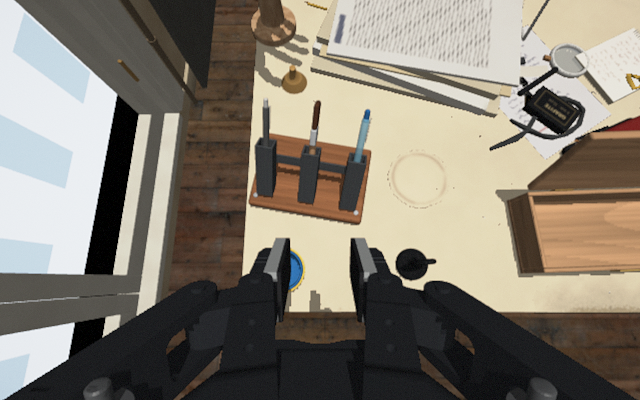

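```bash
cat > fit.py <<'E'
from h import *
def axis(p,s,m,rad,side='wrist'):
    vs,us=np.nonzero(m);X,z=world(p,us,vs,s)
    k=(z>0)&(X[:,2]>.07);X=X[k];us=us[k];vs=vs[k]
    med=np.median(X,0);
    for _ in range(6):
        c=X.mean(0);d=np.linalg.svd(X-c)[2][0];d*=np.sign(d[2])
        r=np.linalg.norm((X-c)-np.outer((X-c)@d,d),axis=1)
        k=r<max(2.2*np.median(r),.004);
        if k.all():break
        X=X[k]
    tt=(X-c)@d
    return c,d,tt.min(),tt.max(),len(X)
if __name__=='__main__':
    p=np.load('c_wrist.npy',allow_pickle=True).item();s=p['st']
    vv,uu=np.mgrid[0:400,0:640];X,z=world(p,uu.ravel(),vv.ravel(),s);X=X[z.ravel()>0]
    m=(X>[.42,-.1,.009]).all(1)&(X<[.64,.2,.019]).all(1)
    img=np.zeros((300,300),np.uint8);Y=X[m];q=((Y[:,:2]-[.4,-.1])*1000).astype(int);img[q[:,0],q[:,1]]=255
    img=cv2.morphologyEx(img,cv2.MORPH_CLOSE,np.ones((7,7)));cs=cv2.findContours(img,0,1)[0];c=max(cs,key=cv2.contourArea)
    r=cv2.minAreaRect(c);print(r,'centre y,x',r[0][0]/1000-.1,r[0][1]/1000+.4)
    cam=s['tcp_pos']+RT(s['orientation'])@p['hand_eye'][:3,3]
    for t,rad in [('ball_pen0',.0048),('brush0',.0045),('ruling_pen0',.0042)]:
        c,d,a,b,n=axis(p,s,p['M'][t],rad)
        v=c-cam;v-=d*(v@d);v/=np.linalg.norm(v);c2=c+v*rad*.8
        print(t,n,'c',c2.round(4),'d',d.round(3),'lean',np.degrees(np.arccos(d[2])).round(1),'az',np.degrees(np.arctan2(d[1],d[0])).round(1),'ends',(c2+a*d).round(4),(c2+b*d).round(4))
E
python3 fit.py
```

```text
((148.2986602783203, 137.64093017578125), (172.27919006347656, 119.68016052246094), 10.007980346679688) centre y,x 0.048298660278320305 0.5376409301757813
ball_pen0 369 c [ 0.5617 -0.0185  0.1045] d [ 0.593 -0.111  0.797] lean 37.1 az -10.6 ends [ 0.5393 -0.0143  0.0744] [ 0.5821 -0.0223  0.1319]
brush0 300 c [0.5709 0.0421 0.1067] d [ 0.592 -0.105  0.799] lean 36.9 az -10.1 ends [0.5482 0.0461 0.0761] [0.5897 0.0387 0.1322]
ruling_pen0 294 c [0.5816 0.1041 0.1011] d [ 0.578 -0.102  0.81 ] lean 35.9 az -10.0 ends [0.562  0.1076 0.0736] [0.5998 0.1009 0.1266]
```

```bash
cat > plan.py <<'E'
from h import *
def frame(d,zdir=None):
    """tool x along d, z perp to d pointing down"""
    d=d/np.linalg.norm(d);z=np.array([0,0,-1.]);z-=d*(z@d);z/=np.linalg.norm(z)
    return np.stack([d,np.cross(z,d),z],1)
def delta(pos,R,s=None):
    s=s or get_state()
    rv=np.degrees(Ro.from_matrix(R@RT(s['orientation']).T).as_rotvec())
    return np.round((np.asarray(pos)-s['tcp_pos'])*100,2).tolist()+np.round(rv,1).tolist()
E
python3 - <<'E'
from plan import *
s=get_state();print(np.round(s['tcp_pos'],4),np.round(s['orientation'],3))
d=np.array([.593,-.111,.797]);top=np.array([.5821,-.0223,.1319]);R=frame(d);z=R[:,2];P=top-.03*d
print(R.round(3))
for b in [.10,.0-.008]: print(b,delta(P-b*z,R), (P-b*z).round(4))
E
```

```text
[0.4006 0.0366 0.305 ] [0.001 0.966 0.002 0.259]
[[ 0.593 -0.184  0.784]
 [-0.111 -0.983 -0.147]
 [ 0.797  0.    -0.604]]
0.1 [8.53, -4.09, -13.66, -1.9, -22.8, -10.6] [ 0.4859 -0.0043  0.1683]
-0.008 [17.0, -5.67, -20.18, -1.9, -22.8, -10.6] [ 0.5706 -0.0201  0.1032]
```

Emit:
send_rows(
  deltas=[
    [[1,-1,-2,-0.6,-7.6,-3.5],[3,-2,-5,-1.3,-15.2,-7.1],[6,-3,-9,-1.9,-22.8,-10.6],[8.5,-4.1,-13.7,-1.9,-22.8,-10.6],[8.5,-4.1,-13.7,-1.9,-22.8,-10.6],[8.5,-4.1,-13.7,-1.9,-22.8,-10.6],[8.5,-4.1,-13.7,-1.9,-22.8,-10.6]],
  ],
)

```text
clock: 4.65
tcp_pos: [0.5176, -0.0105, 0.22]
orientation: [0.04, 0.905, -0.078, 0.415]
wrist_force: [-0.5, -1.4, -0.2]
finger_gap: 0.0298
```

```bash
python3 - <<'E'
from plan import *
from fit import axis
s=get_state();p=read_camera('wrist');save(p,'d_wrist')
print(np.round(s['joint_pos'],3),np.round(s['tcp_pos'],4),np.abs(s['qvel']).max())
cam=s['tcp_pos']+RT(s['orientation'])@p['hand_eye'][:3,3]
for q in silhouettes(p,'ball_pen')[:2]:
    print(q['conf'],q['box'])
    c,d,a,b,n=axis(p,s,q['mask'],.0048)
    v=c-cam;v-=d*(v@d);v/=np.linalg.norm(v);c2=c+v*.0048*.8
    print(n,c2.round(4),d.round(3),(c2+a*d).round(4),(c2+b*d).round(4))
    top=c2+b*d;R=frame(d);P=top-.03*d
    print('old',delta(np.array([.5706,-.0201,.1032]),frame(np.array([.593,-.111,.797])),s))
    print(delta(P+.008*R[:,2],R,s))
E
```

```text
[-0.169 -0.346 -1.024  0.031 -0.011  3.14 ] [ 0.5176 -0.0105  0.22  ] 0.056398921448619486
0.62 [318.2, 262.0, 9.4, 74.2]
699 [ 0.5608 -0.0187  0.1037] [ 0.593 -0.105  0.798] [ 0.5381 -0.0147  0.0731] [ 0.5823 -0.0226  0.1326]
old [5.3, -0.96, -11.68, -0.2, -3.6, -0.5]
[5.32, -1.0, -11.61, -0.2, -3.7, 0.1]
```

View pics/d_wrist.png

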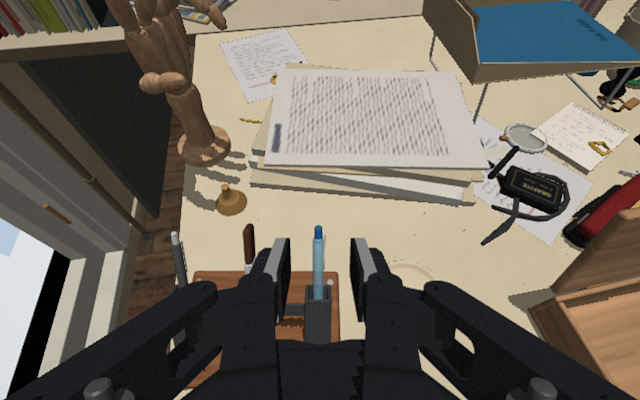

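```bash
cat > kin.py <<'E'
from h import *
D=[([-1.374,.3135,.0455,1.304,0,1.431],[.19,-.5425,.2305]),
([-.301,-.098,-.126,1.542,0,2.836],[.368,-.0304,.3529]),
([-.177,-.491,-.637,.908,.086,2.985],[.3995,.0365,.3045]),
([-.169,-.346,-1.024,.031,-.011,3.14],[.5176,-.0105,.22])]
A=[];B=[]
for q,x in D:
    q1,q2,q3,q4,q5,_=q;r=x[0]*np.cos(q1)+x[1]*np.sin(q1);print('lat',-x[0]*np.sin(q1)+x[1]*np.cos(q1))
    th=q2-q3;ph=th+q4
    A.append([np.sin(q2),np.cos(th),np.cos(ph),0,0]);B.append(r)
    A.append([np.cos(q2),-np.sin(th),-np.sin(ph),1,0]);B.append(x[2])
    A[-2][4]=np.sin(th);A[-1][4]=np.cos(th)
A=np.array(A);B=np.array(B)
for k in (4,5):
    w,res,rk,sv=np.linalg.lstsq(A[:,:k],B,rcond=None);print('a2,a3,L,z0,e',w.round(4),sv.round(3),(A[:,:k]@w-B).round(4))
E
python3 kin.py
```

```text
lat 0.08025841038349964
lat 0.08006971450954392
lat 0.10627259473578578
lat 0.07670819020975964
a2,a3,L,z0,e [0.5413 0.4192 0.4735 0.2953] [3.497 1.814 0.606 0.335] [ 0.0014 -0.0048  0.006  -0.0041  0.0066 -0.0045 -0.0097  0.0133]
a2,a3,L,z0,e [0.5172 0.4097 0.4392 0.2329 0.0561] [3.868 2.045 0.834 0.34  0.207] [-0.0002  0.0009  0.0004  0.0002 -0.0002 -0.0014  0.0002  0.0003]
```

```bash
cat > ik.py <<'E'
import numpy as np
from scipy.optimize import least_squares
a2,a3,L,z0,e=.5172,.4097,.4392,.2329,.0561
def ik(r,z,tilt,guess=(-.3,-.8)):
    ph=np.pi/2-np.radians(tilt);w=np.array([r-L*np.cos(ph),z+L*np.sin(ph)])
    f=lambda q:np.array([a2*np.sin(q[0])+a3*np.cos(q[0]-q[1])+e*np.sin(q[0]-q[1]),z0+a2*np.cos(q[0])-a3*np.sin(q[0]-q[1])+e*np.cos(q[0]-q[1])])-w
    s=least_squares(f,guess);return s.x[0],s.x[1],ph-s.x[0]+s.x[1],np.abs(s.fun).max()
def rad(p): return np.sqrt(p[0]**2+p[1]**2-.08**2)
if __name__=='__main__':
    for nm,top,d in [('ball',[.5823,-.0226,.1326],[.593,-.105,.798]),('rul',[.5998,.1009,.1266],[.578,-.102,.81])]:
        top=np.array(top);d=np.array(d)
        for tilt in [0,10,20,25,30,35,40,45,53]:
            t=np.radians(tilt);az=-np.radians(10);zt=np.array([np.sin(t)*np.cos(az),np.sin(t)*np.sin(az),-np.cos(t)])
            out=[]
            for pull in [0,.05,.1]:
                P=top-.03*d+.008*zt+pull*d;q=ik(rad(P),P[2],tilt);out.append(np.round(q,2).tolist())
            print(nm,tilt,out)
E
python3 ik.py
```

```text
ball 0 [[0.37, -0.21, 0.99, 0.0], [0.39, -0.07, 1.11, 0.0], [0.43, 0.09, 1.23, 0.0]]
ball 10 [[0.24, -0.41, 0.75, 0.0], [0.26, -0.27, 0.86, 0.0], [0.29, -0.13, 0.98, 0.0]]
ball 20 [[0.13, -0.6, 0.49, 0.0], [0.15, -0.47, 0.61, 0.0], [0.17, -0.34, 0.72, 0.0]]
ball 25 [[0.09, -0.69, 0.35, 0.0], [0.1, -0.57, 0.47, 0.0], [0.11, -0.44, 0.58, 0.0]]
ball 30 [[0.05, -0.78, 0.21, 0.0], [0.05, -0.66, 0.33, 0.0], [0.07, -0.54, 0.44, 0.0]]
ball 35 [[0.03, -0.88, 0.05, 0.0], [0.02, -0.76, 0.18, 0.0], [0.03, -0.64, 0.3, 0.0]]
ball 40 [[0.02, -0.97, -0.11, 0.0], [-0.0, -0.85, 0.02, 0.0], [-0.0, -0.73, 0.14, 0.0]]
ball 45 [[0.03, -1.06, -0.3, 0.0], [-0.01, -0.94, -0.15, 0.0], [-0.02, -0.82, -0.02, 0.0]]
ball 53 [[0.1, -1.2, -0.65, 0.0], [0.02, -1.09, -0.46, 0.0], [-0.01, -0.97, -0.31, 0.0]]
rul 0 [[0.42, -0.15, 1.01, 0.0], [0.44, -0.01, 1.12, 0.0], [0.47, 0.15, 1.24, 0.0]]
rul 10 [[0.29, -0.35, 0.75, 0.0], [0.31, -0.22, 0.87, 0.0], [0.33, -0.08, 0.98, 0.0]]
rul 20 [[0.19, -0.55, 0.49, 0.0], [0.2, -0.42, 0.6, 0.0], [0.21, -0.29, 0.71, 0.0]]
rul 25 [[0.15, -0.64, 0.34, 0.0], [0.15, -0.52, 0.46, 0.0], [0.16, -0.4, 0.58, 0.0]]
rul 30 [[0.11, -0.74, 0.2, 0.0], [0.11, -0.62, 0.32, 0.0], [0.11, -0.5, 0.43, 0.0]]
rul 35 [[0.09, -0.83, 0.04, 0.0], [0.08, -0.72, 0.17, 0.0], [0.08, -0.6, 0.29, 0.0]]
rul 40 [[0.08, -0.92, -0.13, 0.0], [0.06, -0.81, 0.01, 0.0], [0.05, -0.69, 0.13, 0.0]]
rul 45 [[0.09, -1.01, -0.32, 0.0], [0.05, -0.9, -0.17, 0.0], [0.03, -0.79, -0.04, 0.0]]
rul 53 [[0.16, -1.15, -0.67, 0.0], [0.08, -1.04, -0.48, 0.0], [0.04, -0.93, -0.33, 0.0]]
```

```bash
cat >> plan.py <<'E'
def tool(tilt,az,flip=False):
    t,a=np.radians([tilt,az]);h=np.array([np.cos(a),np.sin(a),0]);u=np.array([0,0,1.])
    z=np.sin(t)*h-np.cos(t)*u;x=np.cos(t)*h+np.sin(t)*u
    if flip:x=-x
    return np.stack([x,np.cross(z,x),z],1)
E
python3 - <<'E'
from plan import *
s=get_state();R=tool(30,-9);z=R[:,2];d=np.array([.593,-.105,.798]);P=np.array([.5823,-.0226,.1326])-.03*d
for X in [P+.06*d-.03*z,P-.03*z,P+.008*z]:print(delta(X,R,s),X.round(3))
E
```

```text
[6.83, -1.32, -3.8, 3.7, 19.1, 1.0] [ 0.585 -0.023  0.183]
[3.27, -0.69, -8.59, 3.7, 19.1, 1.0] [ 0.55  -0.017  0.135]
[5.15, -0.98, -11.88, 3.7, 19.1, 1.0] [ 0.568 -0.02   0.102]
```

Emit:
send_rows(
  deltas=[
    [[2,0,2,1.3,6.5,0.3],[4,-0.5,2,2.5,13,0.7],[6,-1,1,3.7,19.1,1],[6.8,-1.3,0,3.7,19.1,1],[6.8,-1.3,0,3.7,19.1,1]],
  ],
)

```text
clock: 5.25
tcp_pos: [0.5852, -0.0235, 0.2199]
orientation: [0.02, 0.963, -0.076, 0.258]
wrist_force: [-1.1, -0.0, -1.1]
finger_gap: 0.03
```

```bash
python3 - <<'E'
from plan import *
s=get_state();R=tool(30,-9);z=R[:,2];d=np.array([.593,-.105,.798]);P=np.array([.5823,-.0226,.1326])-.03*d
print(s['tcp_pos'],s['joint_pos'].round(3))
for X in [P+.06*d-.03*z,P-.03*z,P+.008*z]:print(delta(X,R,s),X.round(3))
E
```

```text
[ 0.58522371 -0.02351399  0.2199026 ] [-0.184 -0.05  -0.554  0.543  0.014  3.119]
[0.01, 0.01, -3.74, -0.0, -0.0, 0.0] [ 0.585 -0.023  0.183]
[-3.55, 0.64, -8.53, -0.0, -0.0, 0.0] [ 0.55  -0.017  0.135]
[-1.68, 0.34, -11.82, -0.0, -0.0, 0.0] [ 0.568 -0.02   0.102]
```

Commanded pose tracks the real one. Down onto the pen, then close.

Emit:
send_rows(
  deltas=[
    [[-1.8,0.3,-4,0,0,0],[-3.5,0.6,-8,0,0,0],[-3.0,0.55,-9.5,0,0,0],[-2.3,0.45,-10.8,0,0,0],[-1.7,0.35,-11.8,0,0,0],[-1.7,0.35,-11.8,0,0,0],[-1.7,0.35,-11.8,0,0,0]],
  ],
)

```text
clock: 5.95
tcp_pos: [0.5675, -0.0195, 0.1034]
orientation: [0.02, 0.963, -0.076, 0.259]
wrist_force: [0.6, 0.2, 0.6]
finger_gap: 0.03
```

```bash
python3 - <<'E'
from plan import *
s=get_state();p=read_camera('wrist');save(p,'e_wrist');print(s['tcp_pos'],s['wrist_force'])
c=p['img'][150:400,170:470,::-1];cv2.imwrite('pics/e_crop.png',cv2.resize(c,None,fx=2.4,fy=2.4))
E
```

```text
[ 0.56747972 -0.01949741  0.10342266] [0.55728233 0.20778987 0.57358425]
```

View pics/e_crop.png

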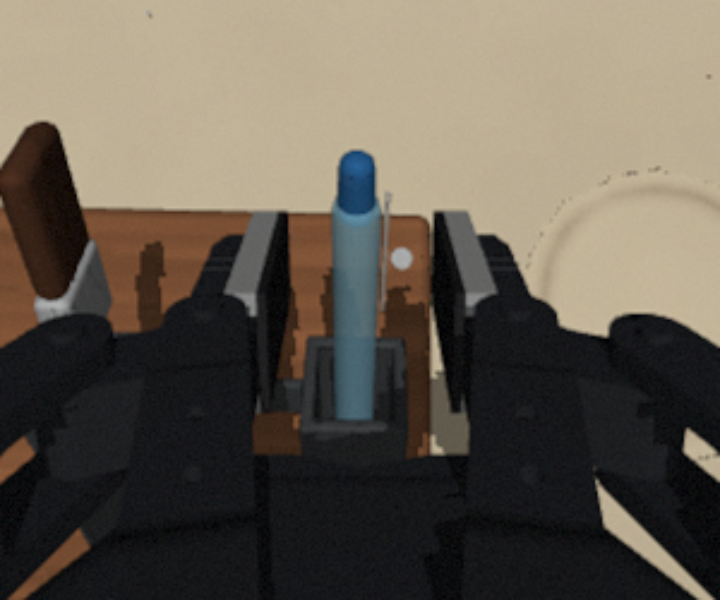

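Emit:
send_rows(
  deltas=[
    [[0,0,0,0,0,0],[0,0,0,0,0,0],[0,0,0,0,0,0],[0,0,0,0,0,0],[0,0,0,0,0,0]],
  ],
  jaw=-1,
  force=40,
)

```text
clock: 6.5
tcp_pos: [0.5683, -0.0198, 0.1034]
orientation: [0.02, 0.963, -0.076, 0.259]
wrist_force: [-0.5, -0.4, 1.4]
finger_gap: 0.0079
```

Emit:
send_rows(
  deltas=[
    [[0.6,-0.1,0.8,0,0,0],[1.2,-0.2,1.6,0,0,0],[1.8,-0.3,2.4,0,0,0],[1.8,-0.3,2.4,0,0,0]],
  ],
)

```text
clock: 6.9
tcp_pos: [0.5883, -0.0232, 0.1294]
orientation: [0.02, 0.962, -0.076, 0.26]
wrist_force: [-0.6, -0.1, 2.7]
finger_gap: 0.008
```

```bash
python3 - <<'E'
from plan import *
s=get_state();p=read_camera('wrist');print(s['tcp_pos'],s['wrist_force'],s['finger_gap'])
c=p['img'][150:400,170:470,::-1];cv2.imwrite('pics/f_crop.png',cv2.resize(c,None,fx=2.4,fy=2.4))
E
```

```text
[ 0.58831711 -0.02316478  0.12942727] [-0.55034051 -0.12838881  2.68486616] 0.007969471724851105
```

View pics/f_crop.png

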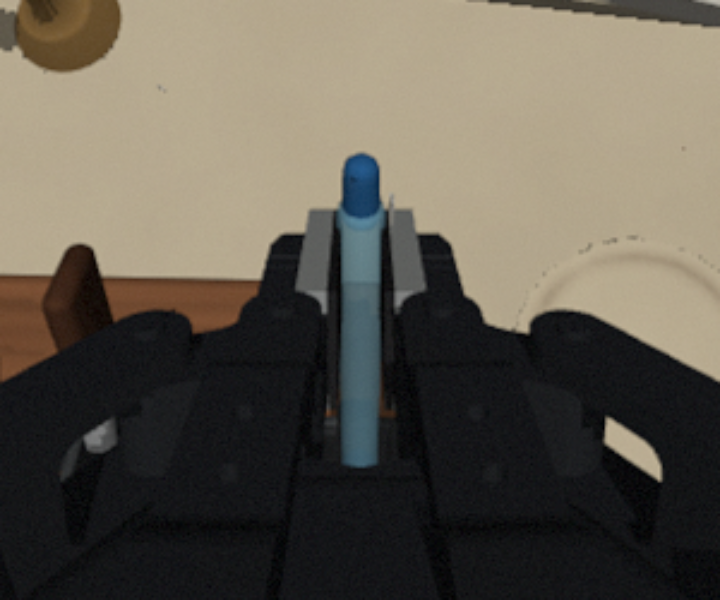

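```bash
python3 - <<'E'
from plan import *
s=get_state();R0=RT(s['orientation'])
b=np.radians(2.6);ex=np.array([np.cos(b),np.sin(b),0]);ey=np.array([-np.sin(b),np.cos(b),0]);C=np.array([.452,-.375,0])
R=tool(-23,92.6);P=C+ex*.006+ey*.02+[0,0,.30]
d=delta(P,R,s);print(d)
rv=np.array(d[3:]);print(np.linalg.norm(rv))
for k in range(1,15):
    Rk=Ro.from_rotvec(np.radians(rv*k/14)).as_matrix()@R0
    print(k,(rv*k/14).round(1).tolist(),Rk[:,2].round(2))
E
```

```text
[-13.06, -33.17, 17.13, -40.3, 45.0, 93.4]
111.23241434042507
1 [-2.9, 3.2, 6.7] [ 0.46 -0.07 -0.89]
2 [-5.8, 6.4, 13.3] [ 0.41 -0.06 -0.91]
3 [-8.6, 9.6, 20.0] [ 0.37 -0.06 -0.93]
4 [-11.5, 12.9, 26.7] [ 0.32 -0.07 -0.94]
5 [-14.4, 16.1, 33.4] [ 0.28 -0.08 -0.96]
6 [-17.3, 19.3, 40.0] [ 0.24 -0.1  -0.97]
7 [-20.2, 22.5, 46.7] [ 0.19 -0.12 -0.97]
8 [-23.0, 25.7, 53.4] [ 0.16 -0.15 -0.98]
9 [-25.9, 28.9, 60.0] [ 0.12 -0.18 -0.98]
10 [-28.8, 32.1, 66.7] [ 0.09 -0.22 -0.97]
11 [-31.7, 35.4, 73.4] [ 0.06 -0.26 -0.96]
12 [-34.5, 38.6, 80.1] [ 0.04 -0.3  -0.95]
13 [-37.4, 41.8, 86.7] [ 0.03 -0.35 -0.94]
14 [-40.3, 45.0, 93.4] [ 0.02 -0.39 -0.92]
```

Emit:
send_rows(
  deltas=[
    [[0.9,-0.2,1.2,0,0,0],[1.9,-0.35,2.5,0,0,0],[2.9,-0.5,3.9,0,0,0],[3.9,-0.7,5.2,0,0,0],[4.5,-0.8,7,0,0,0],[4.5,-0.9,10,0,0,0],[3.5,-1.5,14,0,0,0],[1.5,-3,17,-2.9,3.2,6.7],[0,-5,17.1,-5.8,6.4,13.3],[-2,-8,17.1,-8.6,9.6,20],[-4,-11,17.1,-11.5,12.9,26.7],[-6,-14,17.1,-14.4,16.1,33.4]],
  ],
)

```text
clock: 8.15
tcp_pos: [0.5252, -0.1638, 0.2981]
orientation: [0.074, 0.96, 0.241, 0.125]
wrist_force: [0.8, -0.1, -0.6]
finger_gap: 0.0075
```

```bash
python3 - <<'E'
from plan import *
s=get_state();R0=RT(s['orientation'])
b=np.radians(2.6);ex=np.array([np.cos(b),np.sin(b),0]);ey=np.array([-np.sin(b),np.cos(b),0]);C=np.array([.452,-.375,0])
R=tool(-23,92.6);P=C+ex*.006+ey*.02+[0,0,.30]
d=delta(P,R,s);print(d,s['joint_pos'].round(2),s['finger_gap'])
E
```

```text
[-6.81, -19.09, 0.19, -25.6, 28.7, 59.8] [-0.48  0.01 -0.2   1.07  0.05  2.18] 0.007535227854733815
```

Emit:
send_rows(
  deltas=[
    [[-1,-2.5,0.2,-2.8,3.2,6.6],[-2,-5,0.2,-5.7,6.4,13.3],[-3,-7.5,0.2,-8.5,9.6,19.9],[-4,-10,0.2,-11.4,12.8,26.6],[-5,-12.5,0.2,-14.2,15.9,33.2],[-6,-15,0.2,-17,19.1,39.8],[-6.5,-17,0.2,-19.9,22.3,46.5],[-6.8,-19,0.2,-22.7,25.5,53.1],[-6.8,-19.1,0.2,-25.6,28.7,59.8],[-6.8,-19.1,0.2,-25.6,28.7,59.8],[-6.8,-19.1,0.2,-25.6,28.7,59.8]],
  ],
)

```text
clock: 9.25
tcp_pos: [0.458, -0.3532, 0.2997]
orientation: [0.144, 0.68, 0.706, -0.136]
wrist_force: [0.4, -0.2, -0.3]
finger_gap: 0.0079
```

```bash
cat > boxfit.py <<'E'
from plan import *
def boxfit(p,s=None):
    vv,uu=np.mgrid[0:400,0:640];X,z=world(p,uu.ravel(),vv.ravel(),s);X=X[z.ravel()>0]
    out={}
    m=(X>[.35,-.55,.003]).all(1)&(X<[.56,-.2,.012]).all(1);Y=X[m]  # floor
    print('floor',len(Y),Y[:,2].mean() if len(Y) else None)
    if len(Y)>100:
        img=np.zeros((250,400),np.uint8);q=((Y[:,:2]-[.33,-.57])*1000).astype(int);img[q[:,0],q[:,1]]=255
        img=cv2.morphologyEx(img,cv2.MORPH_CLOSE,np.ones((7,7)));c=max(cv2.findContours(img,0,1)[0],key=cv2.contourArea)
        r=cv2.minAreaRect(c);print('floor rect',r[1],r[2],'centre',r[0][1]/1000+.33,r[0][0]/1000-.57)
    m=(X>[.36,-.53,.042]).all(1)&(X<[.43,-.22,.056]).all(1);Y=X[m];print('rim-x',len(Y))
    if len(Y)>50:
        g=np.polyfit(Y[:,1],Y[:,0],1);print('yaw',-np.degrees(np.arctan(g[0])),'x at y=-.375',np.polyval(g,-.375),'y ext',Y[:,1].min(),Y[:,1].max(),np.percentile(Y[:,0]-np.polyval(g,Y[:,1]),[2,98]))
if __name__=='__main__':
    s=get_state();p=read_camera('wrist');save(p,'g_wrist');print(s['tcp_pos'],s['joint_pos'].round(2))
    boxfit(p,s)
    for n in['scene','side']:
        q=read_camera(n);save(q,'g_'+n);print(n);boxfit(q)
    R=tool(-23,92.6);b=np.radians(2.6);ex=np.array([np.cos(b),np.sin(b),0]);ey=np.array([-np.sin(b),np.cos(b),0]);C=np.array([.452,-.375,0])
    print(delta(C+ex*.006+ey*.02+[0,0,.30],R,s))
    np.save('g_wrist',dict(p,st=s),allow_pickle=True)
E
python3 boxfit.py
```

```text
[ 0.45798013 -0.35321084  0.29965922] [-0.64  0.11 -0.11  1.09 -0.3   0.85]
floor 13384 0.005806789620593255
floor rect (99.58401489257812, 217.9396209716797) 87.93617248535156 centre 0.45245994567871095 -0.3838888549804687
rim-x 1202
yaw 3.5949920922933365 x at y=-.375 0.4022538634679408 y ext -0.4958843169094825 -0.27279700724184175 [-0.00594145  0.01419566]
scene
floor 1608 0.005360803451346097
floor rect (73.86353302001953, 195.79489135742188) 87.73949432373047 centre 0.4667317199707032 -0.3565368957519531
rim-x 333
yaw 1.5905415837698285 x at y=-.375 0.4040336425169434 y ext -0.49884151420343675 -0.25822894026365895 [-0.00653982  0.02273372]
side
floor 1308 0.006639418050841447
floor rect (97.76183319091797, 180.13595581054688) 87.70938873291016 centre 0.45459185791015627 -0.4047963256835937
rim-x 179
yaw 0.5326876285002906 x at y=-.375 0.40647058336033054 y ext -0.4959925991274365 -0.2543558419970947 [-0.01020648  0.02127996]
[-0.09, -0.15, 0.03, -0.2, 0.2, 0.4]
```

View pics/g_wrist.png

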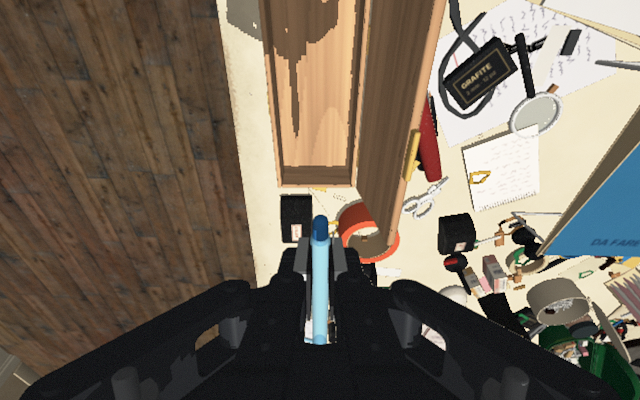

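View pics/g_side.png

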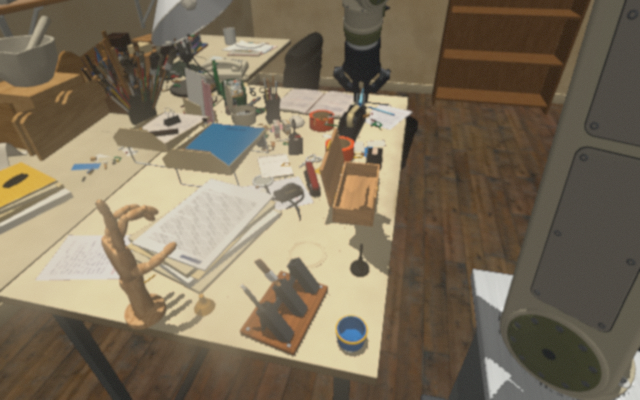

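```bash
python3 - <<'E'
from plan import *
p=np.load('g_wrist.npy',allow_pickle=True).item();s=p['st']
img=p['img'].astype(int);m=(img[:,:,2]-img[:,:,0]>50)
m[:,:295]=0;m[:,345:]=0;m[:210]=0;m[345:]=0
vs,us=np.nonzero(m);X,z=world(p,us,vs,s);k=(z>0)&(z<.25);X=X[k];print(len(X))
for _ in range(5):
    c=np.median(X,0);d=np.linalg.svd(X-X.mean(0))[2][0];d*=np.sign(d[1]);r=np.linalg.norm((X-X.mean(0))-np.outer((X-X.mean(0))@d,d),axis=1);X=X[r<.008]
t=(X-X.mean(0))@d
print(d.round(3),'elev',np.degrees(np.arcsin(d[2])),'ends',(X.mean(0)+t.min()*d).round(4),(X.mean(0)+t.max()*d).round(4))
# in tool frame
R=RT(s['orientation']);print('tool',(R.T@d).round(3),((X.mean(0)+t.max()*d-s['tcp_pos'])@R).round(4),((X.mean(0)+t.min()*d-s['tcp_pos'])@R).round(4))
E
```

```text
1791
[-0.038  0.999  0.   ] elev 0.0009152565675812428 ends [ 0.46   -0.4316  0.3087] [ 0.4559 -0.3233  0.3087]
tool [ 0.922  0.001 -0.388] [ 0.0241 -0.0009 -0.02  ] [-0.0758 -0.001   0.0221]
```

Emit:
send_rows(
  deltas=[
    [[0,0,-4.5,0,0,0],[0,0,-9,0,0,0],[0,0,-13.5,0,0,0],[0,0,-18,0,0,0],[0,0,-22,0,0,0],[0,0,-25,0,0,0],[0,0,-27,0,0,0],[0,0,-28,0,0,0],[0,0,-28.5,0,0,0],[0,0,-28.7,0,0,0],[0,0,-28.7,0,0,0]],
  ],
)

```text
clock: 10.5
tcp_pos: [0.4583, -0.3541, 0.0138]
orientation: [0.144, 0.679, 0.707, -0.137]
wrist_force: [-1.3, 0.3, -0.6]
finger_gap: 0.0075
```

```bash
python3 - <<'E'
from plan import *
s=get_state();p=read_camera('wrist');save(p,'h_wrist');q=read_camera('scene');cv2.imwrite('pics/h_scene.png',cv2.resize(q['img'][120:340,200:460,::-1],None,fx=2.6,fy=2.6));print(s['tcp_pos'],s['wrist_force'],s['finger_gap'])
E
```

```text
[ 0.45829181 -0.35412511  0.01376024] [-1.32661977  0.3001595  -0.61892357] 0.007491913721195926
```

View pics/h_wrist.png

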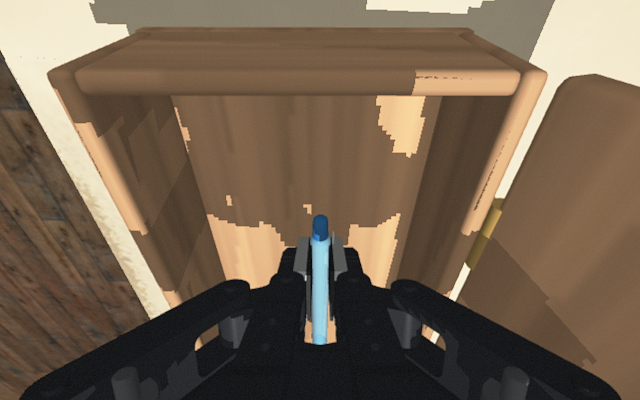

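View pics/h_scene.png

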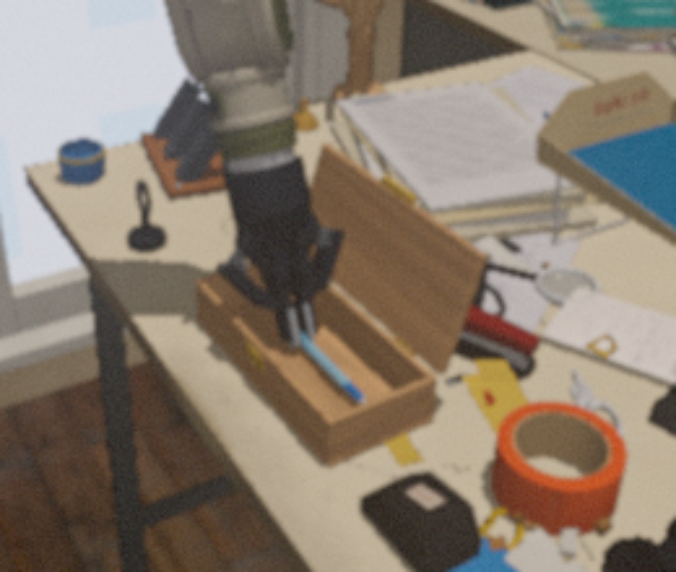

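Emit:
send_rows(
  deltas=[
    [[0,0,-0.2,0,0,0],[0,0,-0.2,0,0,0],[0,0,-0.2,0,0,0],[0,0,-0.2,0,0,0]],
  ],
  jaw=-0.5,
)

```text
clock: 11.0
tcp_pos: [0.4584, -0.354, 0.0115]
orientation: [0.144, 0.679, 0.707, -0.137]
wrist_force: [-1.5, -0.8, 0.9]
finger_gap: 0.0214
```

Emit:
send_rows(
  deltas=[
    [[0,0.4,1,0,0,0],[0,1.5,3.5,0,0,0],[0,3,7,0,0,0],[0,3,12,0,0,0],[0,3,17,0,0,0],[0,3,22,0,0,0],[0,3,27,0,0,0],[0,3,28,0,0,0],[0,3,28,0,0,0]],
  ],
)

```text
clock: 11.9
tcp_pos: [0.4593, -0.3241, 0.2947]
orientation: [0.147, 0.679, 0.707, -0.136]
wrist_force: [0.9, -0.2, -0.6]
finger_gap: 0.0215
```

```bash
python3 - <<'E'
from plan import *
s=get_state();p=read_camera('wrist');save(p,'i_wrist');q=read_camera('scene');cv2.imwrite('pics/i_scene.png',cv2.resize(q['img'][120:340,200:460,::-1],None,fx=2.6,fy=2.6));print(s['tcp_pos'],s['wrist_force'],s['finger_gap'])
print(s['joint_pos'].round(2))
from fit import axis
for nm,pp,ss in(('w',p,s),('scene',q,None)):
  for r in silhouettes(pp,'ball_pen')[:2]:
    vs,us=np.nonzero(r['mask']);X,z=world(pp,us,vs,ss);X=X[z>0];print(nm,r['conf'],r['box'],X.min(0).round(3),X.max(0).round(3))
p=read_camera('side');save(p,'i_side')
for r in silhouettes(p,'ruling_pen')[:2]:
    vs,us=np.nonzero(r['mask']);X,z=world(p,us,vs);X=X[z>0];print(r['conf'],r['box'],np.median(X,0))
E
```

```text
[ 0.45932868 -0.32408129  0.29466603] [ 0.94988081 -0.21412626 -0.57020705] 0.021524113144979866
[-0.59  0.09 -0.15  1.08 -0.32  0.9 ]
w 0.6 [316.9, 123.3, 7.9, 91.7] [ 0.453 -0.458  0.005] [ 0.464 -0.325  0.017]
scene 0.64 [325.7, 261.4, 28.6, 35.0] [ 0.454 -0.452  0.001] [ 0.472 -0.32   0.017]
0.46 [251.1, 296.2, 22.3, 27.7] [0.58189671 0.1063364  0.10465932]
```

View pics/i_wrist.png

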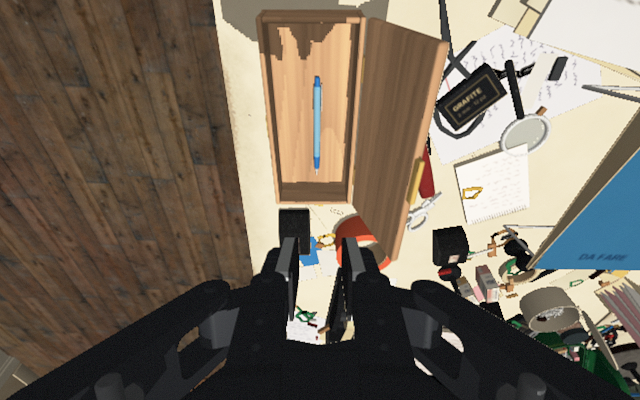

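View pics/i_scene.png

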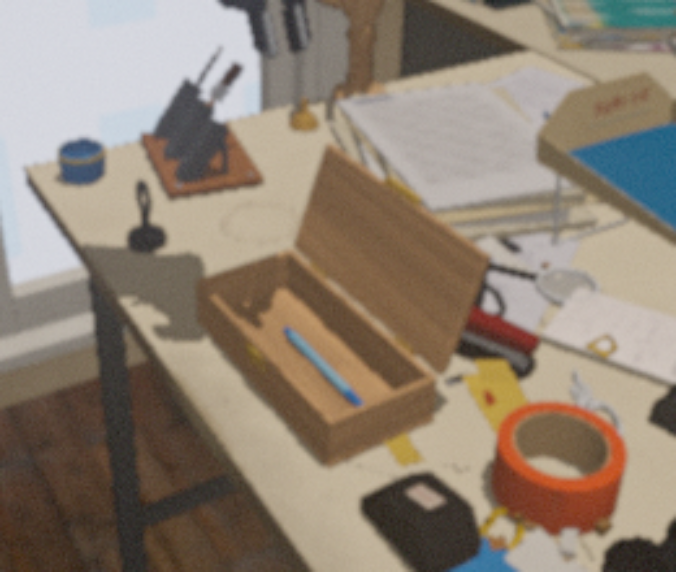

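```bash
python3 - <<'E'
from plan import *
s=get_state();R=tool(30,-10,True);z=R[:,2];d=np.array([.578,-.102,.81]);P=np.array([.5998,.1009,.1266])-.0285*d
R0=RT(s['orientation'])
D=delta(P-.08*z+[0,0,.12],R,s);print(D);rv=np.array(D[3:]);N=12;print(np.linalg.norm(rv))
for k in range(1,N+1):
    Rk=Ro.from_rotvec(np.radians(rv*k/N)).as_matrix()@R0
    print(k,(rv*k/N).round(1).tolist(),Rk[:,2].round(2))
from ik import ik,rad
for X in [P-.08*z+[0,0,.12],P-.03*z,P+.008*z]: print(X.round(3),ik(rad(X),X[2],30))
E
```

```text
[8.68, 43.38, 0.42, -5.8, -5.2, 77.5]
77.89050006258786
1 [-0.5, -0.4, 6.5] [ 0.07 -0.39 -0.92]
2 [-1.0, -0.9, 12.9] [ 0.12 -0.39 -0.91]
3 [-1.4, -1.3, 19.4] [ 0.17 -0.38 -0.91]
4 [-1.9, -1.7, 25.8] [ 0.22 -0.37 -0.91]
5 [-2.4, -2.2, 32.3] [ 0.26 -0.35 -0.9 ]
6 [-2.9, -2.6, 38.8] [ 0.31 -0.32 -0.9 ]
7 [-3.4, -3.0, 45.2] [ 0.35 -0.29 -0.89]
8 [-3.9, -3.5, 51.7] [ 0.39 -0.26 -0.89]
9 [-4.4, -3.9, 58.1] [ 0.42 -0.22 -0.88]
10 [-4.8, -4.3, 64.6] [ 0.45 -0.18 -0.88]
11 [-5.3, -4.8, 71.0] [ 0.47 -0.13 -0.87]
12 [-5.8, -5.2, 77.5] [ 0.49 -0.09 -0.87]
[0.544 0.111 0.293] (np.float64(-0.15073987997125662), np.float64(-0.45956901820468454), np.float64(0.73836841296317), np.float64(9.203539041990894e-10))
[0.569 0.106 0.129] (np.float64(0.03191711312418966), np.float64(-0.7233077523311869), np.float64(0.29197268574122115), np.float64(4.830025268631744e-13))
[0.587 0.103 0.097] (np.float64(0.11229810125012196), np.float64(-0.734897916912038), np.float64(0.2000015330344379), np.float64(5.4664606174981145e-12))
```

Emit:
send_rows(
  deltas=[
    [[0.7,3.6,0.4,-0.5,-0.4,6.5],[1.4,7.2,0.4,-1,-0.9,12.9],[2.1,10.8,0.4,-1.4,-1.3,19.4],[2.8,14.4,0.4,-1.9,-1.7,25.8],[3.5,18,0.4,-2.4,-2.2,32.3],[4.3,22,0.4,-2.9,-2.6,38.8],[5,26,0.4,-3.4,-3,45.2],[5.8,30,0.4,-3.9,-3.5,51.7],[6.6,34,0.4,-4.4,-3.9,58.1],[7.5,38,0.4,-4.8,-4.3,64.6],[8.2,41,0.4,-5.3,-4.8,71],[8.7,43.4,0.4,-5.8,-5.2,77.5]],
  ],
  jaw=-0.3,
)

```text
clock: 13.4
tcp_pos: [0.5444, 0.1124, 0.2934]
orientation: [0.258, 0.082, 0.962, -0.02]
wrist_force: [1.4, 0.0, -0.1]
finger_gap: 0.0301
```

Emit:
send_rows(
  deltas=[
    [[0,0,0,0,0,0],[0,0,0,0,0,0],[0,0,0,0,0,0]],
  ],
)

```text
clock: 13.7
tcp_pos: [0.5447, 0.1095, 0.2943]
orientation: [0.258, 0.086, 0.962, -0.021]
wrist_force: [-0.2, 1.0, -0.2]
finger_gap: 0.0294
```

```bash
python3 - <<'E'
from plan import *
from fit import axis
s=get_state();p=read_camera('wrist');save(p,'j_wrist')
print(np.round(s['joint_pos'],3),np.round(s['tcp_pos'],4),np.abs(s['qvel']).max())
cam=s['tcp_pos']+RT(s['orientation'])@p['hand_eye'][:3,3]
R=tool(30,-10,True);z=R[:,2];d0=np.array([.578,-.102,.81]);P=np.array([.5998,.1009,.1266])-.0285*d0
print('old',[delta(X,R,s) for X in (P+.05*d0-.03*z,P-.03*z,P+.008*z)])
for q in silhouettes(p,'ruling_pen')[:2]:
    print(q['conf'],q['box'])
    c,d,a,b,n=axis(p,s,q['mask'],.0042)
    v=c-cam;v-=d*(v@d);v/=np.linalg.norm(v);c2=c+v*.0042*.8
    print(n,c2.round(4),d.round(3),(c2+a*d).round(4),(c2+b*d).round(4))
    P=c2+b*d-.0285*d
    print([delta(X,R,s) for X in (P+.05*d-.03*z,P-.03*z,P+.008*z)])
E
```

```text
[ 0.136 -0.123 -0.43   0.761 -0.152  0.275] [0.5447 0.1095 0.2943] 0.006624754039666057
old [[5.28, -0.82, -12.43, -0.2, 0.1, 0.1], [2.39, -0.31, -16.48, -0.2, 0.1, 0.1], [4.26, -0.64, -19.77, -0.2, 0.1, 0.1]]
0.89 [323.3, 117.0, 9.2, 58.3]
427 [0.5801 0.1036 0.1003] [ 0.579 -0.108  0.808] [0.5618 0.107  0.0748] [0.5991 0.1001 0.1268]
[[5.21, -0.92, -12.42, -0.2, 0.1, 0.1], [2.31, -0.38, -16.46, -0.2, 0.1, 0.1], [4.19, -0.71, -19.75, -0.2, 0.1, 0.1]]
0.18 [261.4, 120.2, 15.3, 68.8]
489 [0.5686 0.0417 0.1045] [ 0.58  -0.105  0.808] [0.5482 0.0454 0.0762] [0.5882 0.0382 0.1319]
[[4.13, -7.1, -11.91, -0.2, 0.1, 0.1], [1.23, -6.58, -15.95, -0.2, 0.1, 0.1], [3.1, -6.91, -19.24, -0.2, 0.1, 0.1]]
```

View pics/j_wrist.png

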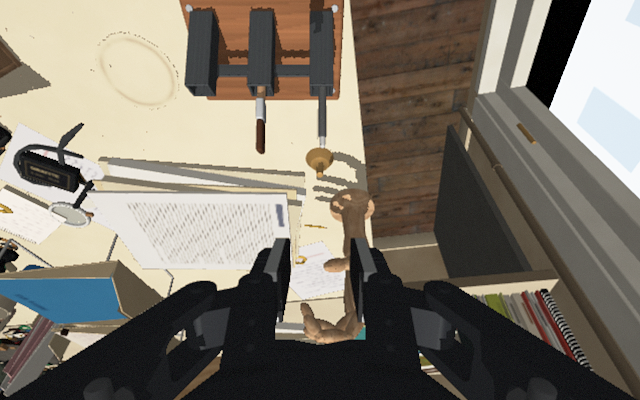

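Emit:
send_rows(
  deltas=[
    [[2,-0.4,-4.5,0,0,0],[3.5,-0.6,-8.5,0,0,0],[5.2,-0.9,-12.4,0,0,0],[3.7,-0.65,-14.5,0,0,0],[2.3,-0.4,-16.5,0,0,0],[3,-0.5,-17.8,0,0,0],[3.6,-0.6,-18.8,0,0,0],[4.2,-0.7,-19.8,0,0,0],[4.2,-0.7,-19.8,0,0,0],[4.2,-0.7,-19.8,0,0,0]],
  ],
)

```text
clock: 14.8
tcp_pos: [0.5875, 0.103, 0.0972]
orientation: [0.259, 0.085, 0.962, -0.021]
wrist_force: [0.4, -0.5, -0.7]
finger_gap: 0.0297
```

```bash
python3 - <<'E'
from plan import *
s=get_state();p=read_camera('wrist');print(s['tcp_pos'],s['wrist_force'],s['finger_gap'])
c=p['img'][150:400,170:470,::-1];cv2.imwrite('pics/k_crop.png',cv2.resize(c,None,fx=2.4,fy=2.4))
E
```

```text
[0.58750814 0.10302137 0.09719531] [ 0.43534404 -0.45980881 -0.69703872] 0.02972224327309337
```

View pics/k_crop.png

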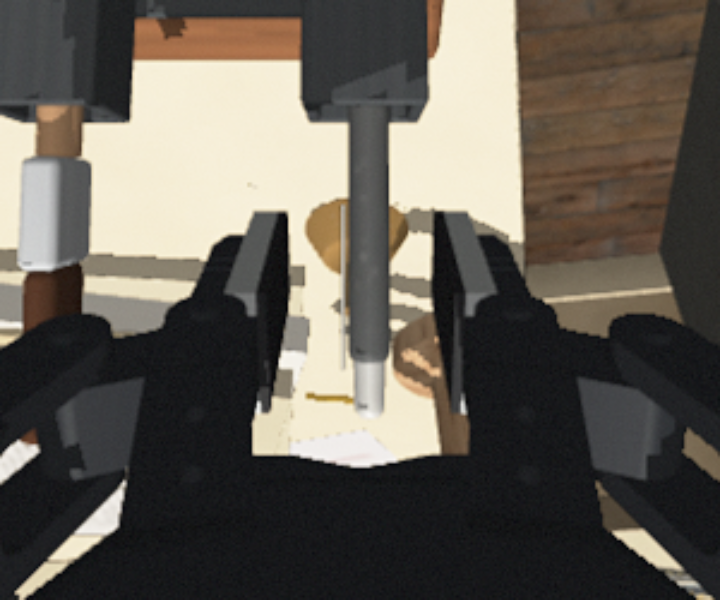

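Emit:
send_rows(
  deltas=[
    [[0,0,0,0,0,0],[0,0,0,0,0,0],[0,0,0,0,0,0],[0,0,0,0,0,0],[0,0,0,0,0,0]],
  ],
  jaw=-1,
)

```text
clock: 15.35
tcp_pos: [0.5873, 0.1034, 0.0975]
orientation: [0.259, 0.085, 0.962, -0.021]
wrist_force: [0.2, -0.3, 1.5]
finger_gap: 0.0065
```

Emit:
send_rows(
  deltas=[
    [[0.6,-0.1,0.8,0,0,0],[1.2,-0.2,1.6,0,0,0],[1.8,-0.3,2.4,0,0,0],[1.8,-0.3,2.4,0,0,0]],
  ],
)

```text
clock: 15.75
tcp_pos: [0.6072, 0.1002, 0.1234]
orientation: [0.261, 0.085, 0.961, -0.021]
wrist_force: [-1.6, 0.6, 3.4]
finger_gap: 0.0063
```

```bash
python3 - <<'E'
from plan import *
s=get_state();p=read_camera('wrist');print(s['tcp_pos'],s['wrist_force'],s['finger_gap'])
c=p['img'][150:400,170:470,::-1];cv2.imwrite('pics/l_crop.png',cv2.resize(c,None,fx=2.4,fy=2.4))
E
```

```text
[0.60720126 0.10023421 0.12339043] [-1.59051395  0.60794396  3.41231797] 0.006252615854652029
```

View pics/l_crop.png

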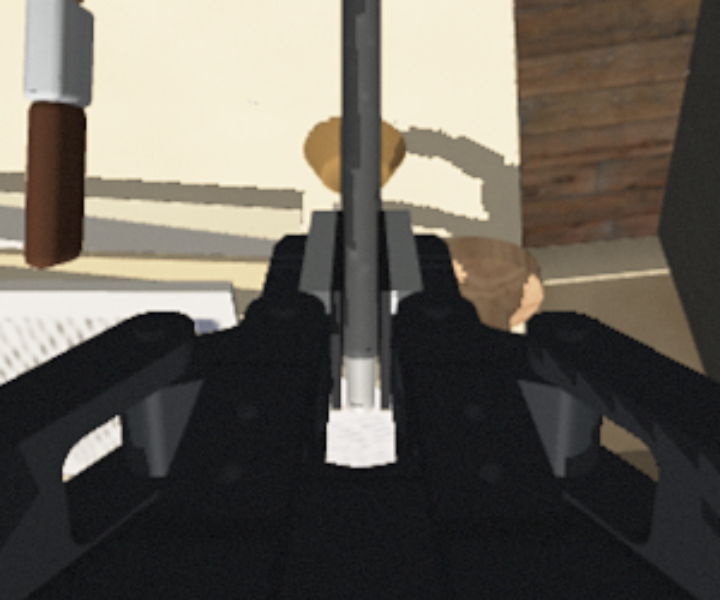

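```bash
python3 - <<'E'
from plan import *
s=get_state();R0=RT(s['orientation'])
b=np.radians(2.2);ex=np.array([np.cos(b),np.sin(b),0]);ey=np.array([-np.sin(b),np.cos(b),0]);C=np.array([.4525,-.375,0])
R=tool(-24,-87.8,True);P=C+ex*-.022+ey*-.018+[0,0,.30]
D=delta(P,R,s);print(D,P)
rv=np.array(D[3:]);print(np.linalg.norm(rv));N=14
for k in range(1,N+1):
    Rk=Ro.from_rotvec(np.radians(rv*k/N)).as_matrix()@R0
    print(k,(rv*k/N).round(1).tolist(),Rk[:,2].round(2))
E
```

```text
[-17.56, -49.41, 17.71, 43.8, 38.6, -71.4] [ 0.4312072  -0.39383126  0.3       ]
92.22993006611249
1 [3.1, 2.8, -5.1] [ 0.45 -0.08 -0.89]
2 [6.3, 5.5, -10.2] [ 0.4  -0.07 -0.91]
3 [9.4, 8.3, -15.3] [ 0.35 -0.05 -0.94]
4 [12.5, 11.0, -20.4] [ 0.3  -0.03 -0.95]
5 [15.6, 13.8, -25.5] [ 0.25  0.   -0.97]
6 [18.8, 16.5, -30.6] [ 0.21  0.03 -0.98]
7 [21.9, 19.3, -35.7] [ 0.16  0.07 -0.98]
8 [25.0, 22.1, -40.8] [ 0.13  0.11 -0.99]
9 [28.2, 24.8, -45.9] [ 0.09  0.16 -0.98]
10 [31.3, 27.6, -51.0] [ 0.06  0.2  -0.98]
11 [34.4, 30.3, -56.1] [ 0.03  0.25 -0.97]
12 [37.5, 33.1, -61.2] [ 0.01  0.3  -0.95]
13 [40.7, 35.8, -66.3] [-0.01  0.35 -0.94]
14 [43.8, 38.6, -71.4] [-0.02  0.41 -0.91]
```

Emit:
send_rows(
  deltas=[
    [[0.9,-0.2,1.3,0,0,0],[1.9,-0.35,2.6,0,0,0],[2.9,-0.5,4,0,0,0],[3.8,-0.7,5.3,0,0,0],[4.3,-0.8,7.5,0,0,0],[4.3,-0.9,11,0,0,0],[3.5,-1.5,15,0,0,0],[2,-4,17.5,3.1,2.8,-5.1],[0,-8,17.7,6.3,5.5,-10.2],[-2,-12,17.7,9.4,8.3,-15.3],[-4,-16,17.7,12.5,11,-20.4],[-6,-20,17.7,15.6,13.8,-25.5]],
  ],
)

```text
clock: 17.0
tcp_pos: [0.5443, -0.1009, 0.2986]
orientation: [0.118, 0.326, 0.937, 0.043]
wrist_force: [0.6, -0.1, -0.2]
finger_gap: 0.0063
```

```bash
python3 - <<'E'
from plan import *
s=get_state()
b=np.radians(2.2);ex=np.array([np.cos(b),np.sin(b),0]);ey=np.array([-np.sin(b),np.cos(b),0]);C=np.array([.4525,-.375,0])
R=tool(-24,-87.8,True);P=C+ex*-.022+ey*-.018+[0,0,.30]
D=delta(P,R,s);print(D,s['joint_pos'].round(2),s['finger_gap'])
rv=np.array(D[3:]);print([(rv*k/9).round(1).tolist() for k in range(1,10)])
E
```

```text
[-11.31, -29.3, 0.14, 28.0, 24.6, -45.8] [-0.38  0.06 -0.14  1.14  0.1   0.3 ] 0.0062761437934928275
[[3.1, 2.7, -5.1], [6.2, 5.5, -10.2], [9.3, 8.2, -15.3], [12.4, 10.9, -20.4], [15.6, 13.7, -25.4], [18.7, 16.4, -30.5], [21.8, 19.1, -35.6], [24.9, 21.9, -40.7], [28.0, 24.6, -45.8]]
```

Emit:
send_rows(
  deltas=[
    [[-1.3,-3.3,0.1,3.1,2.7,-5.1],[-2.6,-6.6,0.1,6.2,5.5,-10.2],[-3.9,-9.9,0.1,9.3,8.2,-15.3],[-5.2,-13.2,0.1,12.4,10.9,-20.4],[-6.5,-16.5,0.1,15.6,13.7,-25.4],[-7.8,-19.8,0.1,18.7,16.4,-30.5],[-9.1,-23.1,0.1,21.8,19.1,-35.6],[-10.3,-26.4,0.1,24.9,21.9,-40.7],[-11.3,-29.3,0.1,28,24.6,-45.8],[-11.3,-29.3,0.1,28,24.6,-45.8],[-11.3,-29.3,0.1,28,24.6,-45.8],[-11.3,-29.3,0.1,28,24.6,-45.8]],
  ],
)

```text
clock: 18.2
tcp_pos: [0.4323, -0.3923, 0.2993]
orientation: [-0.149, 0.677, 0.706, 0.144]
wrist_force: [0.8, -0.2, -0.3]
finger_gap: 0.0062
```

```bash
python3 - <<'E'
from plan import *
s=get_state();p=read_camera('wrist');save(p,'m_wrist');np.save('m_wrist',dict(p,st=s),allow_pickle=True)
print(s['tcp_pos'],s['finger_gap'],s['joint_pos'].round(2))
b=np.radians(2.2);ex=np.array([np.cos(b),np.sin(b),0]);ey=np.array([-np.sin(b),np.cos(b),0]);C=np.array([.4525,-.375,0])
print(delta(C+ex*-.022+ey*-.018+[0,0,.30],tool(-24,-87.8,True),s))
# pen points near gripper plane, in tool frame
vv,uu=np.mgrid[0:400,0:640];X,z=world(p,uu.ravel(),vv.ravel(),s);R=RT(s['orientation']);T=(X-s['tcp_pos'])@R
k=(z.ravel()>0)&(abs(T[:,1])<.008)&(T[:,0]>.015)&(T[:,0]<.12)&(T[:,2]>-.05)&(T[:,2]<.08);Y=X[k];print(k.sum())
c=Y.mean(0);d=np.linalg.svd(Y-c)[2][0];d*=np.sign(d[1]);t=(Y-c)@d;print(d.round(3),np.degrees(np.arcsin(d[2])),(c+t.min()*d).round(4),(c+t.max()*d).round(4))
q=read_camera('side')
for nm,pp,ss in (('wrist',p,s),('side',q,None)):
  for r in silhouettes(pp,'ball_pen')[:2]:
    vs,us=np.nonzero(r['mask']);X,z=world(pp,us,vs,ss);X=X[z>0];Z=(X-C)@np.stack([ex,ey,[0,0,1]],1);print(nm,r['conf'],r['box'],'boxframe',np.percentile(Z,[3,50,97],axis=0).round(3).tolist())
E
```

```text
[ 0.4322664  -0.39225018  0.29933161] 0.006191412946047476 [-0.98  0.64  0.64  1.93  0.21  0.5 ]
[-0.11, -0.16, 0.07, 0.1, 0.1, -0.2]
2534
[-0.043  0.999 -0.018] -1.0298690926655267 [ 0.4309 -0.3807  0.3095] [ 0.4269 -0.2877  0.3078]
side 0.32 [285.2, 304.2, 90.6, 97.1] boxframe [[0.042, 0.352, 0.01], [0.092, 0.437, 0.016], [0.162, 0.506, 0.083]]
```

View pics/m_wrist.png

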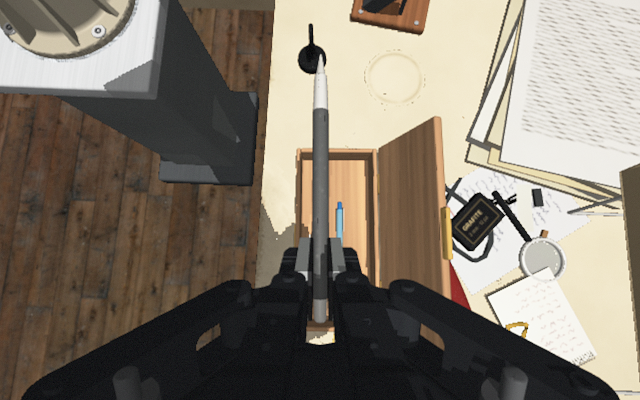

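Emit:
send_rows(
  deltas=[
    [[0,0,-4.5,0,0,0],[0,0,-9,0,0,0],[0,0,-13.5,0,0,0],[0,0,-18,0,0,0],[0,0,-22,0,0,0],[0,0,-22,0,0,0]],
  ],
)

```text
clock: 19.0
tcp_pos: [0.4303, -0.3891, 0.075]
orientation: [-0.153, 0.676, 0.706, 0.145]
wrist_force: [-0.3, 0.8, 0.5]
finger_gap: 0.0064
```

```bash
python3 - <<'E'
from plan import *
s=get_state();print(s['tcp_pos'],s['finger_gap'],s['joint_pos'].round(2),s['wrist_force'])
E
```

```text
[ 0.43032638 -0.38913033  0.07500737] 0.006366895467935106 [-0.98  0.7   0.19  1.44  0.21  0.5 ] [-0.3005557   0.83610081  0.45780594]
```

Emit:
send_rows(
  deltas=[
    [[0,0,-2,0,0,0],[0,0,-4,0,0,0],[0,0,-5.2,0,0,0],[0,0,-5.8,0,0,0],[0,0,-5.8,0,0,0],[0,0,-5.8,0,0,0]],
  ],
)

```text
clock: 19.6
tcp_pos: [0.4324, -0.3931, 0.0222]
orientation: [-0.149, 0.677, 0.706, 0.144]
wrist_force: [-0.2, -1.1, 0.0]
finger_gap: 0.0066
```

```bash
python3 - <<'E'
from plan import *
s=get_state();print(s['tcp_pos'],s['finger_gap'],s['joint_pos'].round(2),s['wrist_force'])
p=read_camera('wrist');save(p,'n_wrist');q=read_camera('scene');cv2.imwrite('pics/n_scene.png',cv2.resize(q['img'][120:340,200:460,::-1],None,fx=2.6,fy=2.6))
E
```

```text
[ 0.43238216 -0.39313102  0.02223746] 0.006631422244261083 [-0.99  0.74  0.14  1.33  0.21  0.5 ] [-0.23170728 -1.11706473  0.0308553 ]
```

View pics/n_wrist.png

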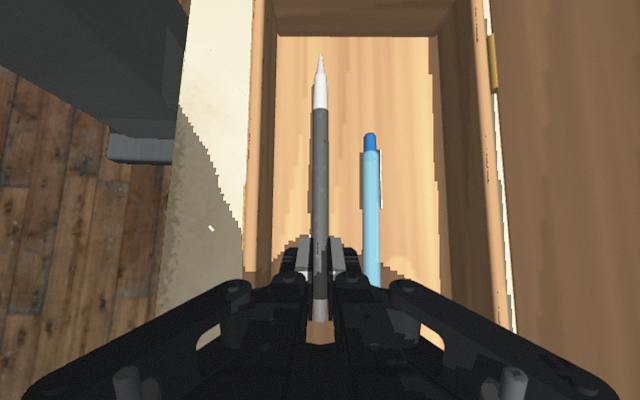

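View pics/n_scene.png

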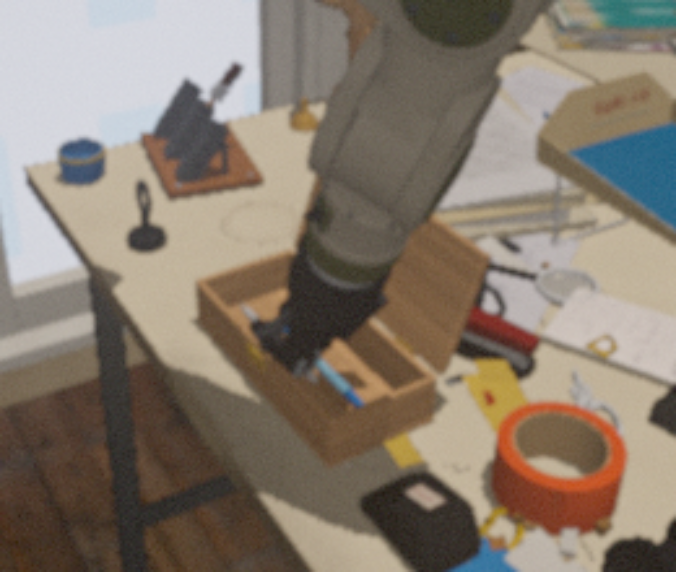

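Emit:
send_rows(
  deltas=[
    [[-0.1,0,-0.4,0,0,0],[-0.2,0,-0.8,0,0,0],[-0.2,0,-0.9,0,0,0],[-0.2,0,-0.9,0,0,0]],
  ],
)

```text
clock: 20.1
tcp_pos: [0.4304, -0.3932, 0.0137]
orientation: [-0.149, 0.677, 0.706, 0.144]
wrist_force: [-0.8, 0.4, 11.1]
finger_gap: 0.0064
```

Emit:
send_rows(
  deltas=[
    [[0,0,0,0,0,0],[0,0,0,0,0,0],[0,0,0,0,0,0],[0,0,0,0,0,0]],
  ],
  jaw=-0.66,
)

```text
clock: 20.5
tcp_pos: [0.4331, -0.3932, 0.0142]
orientation: [-0.146, 0.677, 0.707, 0.146]
wrist_force: [9.1, 1.7, 10.2]
finger_gap: 0.0146
```

Emit:
send_rows(
  deltas=[
    [[0,-0.4,1,0,0,0],[0,-1.5,3.5,0,0,0],[0,-3,7,0,0,0],[0,-3,12,0,0,0],[0,-3,17,0,0,0],[0,-3,22,0,0,0],[0,-3,27,0,0,0],[0,-3,28,0,0,0],[0,-3,28,0,0,0]],
  ],
)

```text
clock: 21.4
tcp_pos: [0.4301, -0.4237, 0.2945]
orientation: [-0.147, 0.677, 0.706, 0.143]
wrist_force: [0.3, -0.3, -0.5]
finger_gap: 0.0149
```

```bash
python3 - <<'E'
from plan import *
s=get_state();print(s['tcp_pos'],s['finger_gap'],s['joint_pos'].round(2),s['wrist_force'])
p=read_camera('wrist');save(p,'o_wrist');q=read_camera('scene');cv2.imwrite('pics/o_scene.png',cv2.resize(q['img'][120:340,200:460,::-1],None,fx=2.6,fy=2.6))
b=np.radians(2.2);ex=np.array([np.cos(b),np.sin(b),0]);ey=np.array([-np.sin(b),np.cos(b),0]);C=np.array([.4525,-.375,0])
for nm,pp,ss in (('wrist',p,s),('scene',q,None)):
 for t in ('ball_pen','ruling_pen','pen_box_lid'):
  for r in silhouettes(pp,t)[:1]:
    vs,us=np.nonzero(r['mask']);X,z=world(pp,us,vs,ss);X=X[z>0];Z=(X-C)@np.stack([ex,ey,[0,0,1]],1);print(nm,t,r['conf'],r['box'],'boxframe',np.percentile(Z,[2,50,98],axis=0).round(3).tolist())
    if t=='pen_box_lid':
        Z=Z[Z[:,2]>.07];g=np.polyfit(Z[:,2],Z[:,0],1);print('lid angle',np.pi/2+np.arctan(g[0]),'x at z=.05',np.polyval(g,.05))
E
```

```text
[ 0.43005789 -0.42371052  0.29448666] 0.014890932186676469 [-1.01  0.7   0.74  1.97  0.2   0.48] [ 0.2566283  -0.33817095 -0.54311554]
wrist ball_pen 0.74 [341.7, 207.2, 9.8, 56.5] boxframe [[0.001, -0.032, 0.006], [0.006, 0.008, 0.014], [0.012, 0.046, 0.017]]
wrist ruling_pen 0.94 [320.4, 204.2, 3.6, 86.5] boxframe [[-0.027, -0.043, 0.006], [-0.023, 0.014, 0.014], [-0.018, 0.073, 0.016]]
wrist pen_box_lid 0.91 [419.5, 190.9, 79.7, 212.2] boxframe [[0.057, -0.084, 0.057], [0.082, 0.008, 0.125], [0.1, 0.113, 0.166]]
lid angle 1.8815016689322759 x at z=.05 0.057752864773910756
scene ball_pen 0.65 [324.5, 261.2, 28.7, 34.1] boxframe [[0.002, -0.077, 0.008], [0.004, -0.016, 0.012], [0.013, 0.041, 0.015]]
scene ruling_pen 0.57 [306.8, 256.4, 20.9, 28.1] boxframe [[-0.025, -0.043, 0.01], [-0.022, 0.007, 0.012], [-0.018, 0.074, 0.014]]
scene pen_box_lid 0.6 [351.5, 219.1, 75.7, 89.4] boxframe [[0.058, -0.12, 0.053], [0.077, -0.02, 0.108], [0.098, 0.111, 0.158]]
lid angle 1.917890639364781 x at z=.05 0.056599602987526365
```

View pics/o_wrist.png

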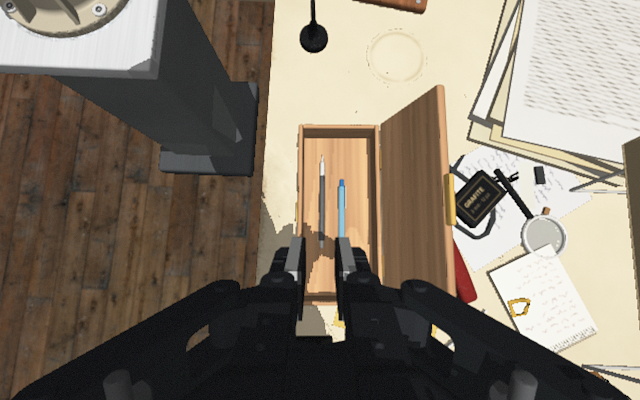

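View pics/o_scene.png

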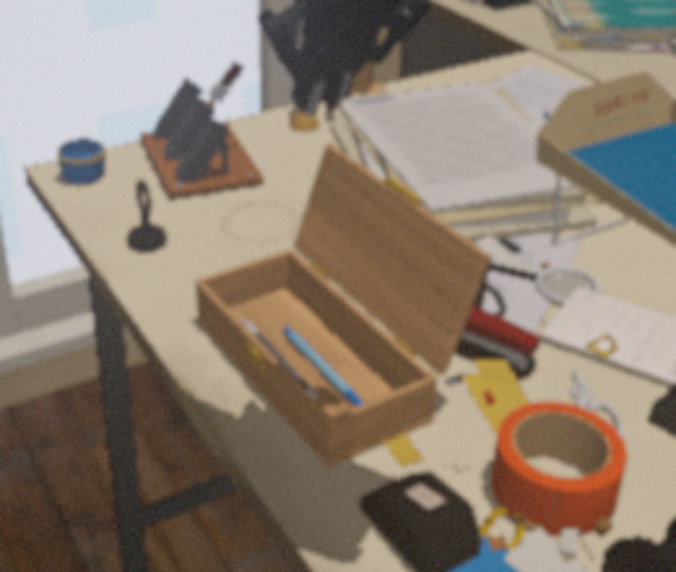

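```bash
python3 - <<'E'
from plan import *
s=get_state();b=np.radians(2.2);ex=np.array([np.cos(b),np.sin(b),0]);C=np.array([.4525,-.375,0])
R=tool(0,92.2);X=C+ex*.15+[0,0,.28]
print(delta(X,R,s),X)
E
```

```text
[17.27, 5.31, -1.09, -24.1, -1.0, -0.2] [ 0.60238944 -0.36924183  0.28      ]
```

Emit:
send_rows(
  deltas=[
    [[4,1,0,-8,-0.3,0],[8,2,0,-16,-0.7,-0.1],[12,4,0,-24.1,-1,-0.2],[16,5,0,-24.1,-1,-0.2],[17.3,5.3,-1.1,-24.1,-1,-0.2],[17.3,5.3,-6,-24.1,-1,-0.2],[17.3,5.3,-11,-24.1,-1,-0.2],[17.3,5.3,-15.5,-24.1,-1,-0.2],[17.3,5.3,-16.5,-24.1,-1,-0.2],[17.3,5.3,-16.5,-24.1,-1,-0.2],[17.3,5.3,-16.5,-24.1,-1,-0.2]],
  ],
  jaw=-1,
)

```text
clock: 22.9
tcp_pos: [0.6039, -0.3712, 0.1294]
orientation: [0.003, 0.694, 0.72, -0.0]
wrist_force: [-0.9, 0.6, 0.4]
finger_gap: 0.0004
```

```bash
python3 - <<'E'
from plan import *
s=get_state();print(s['tcp_pos'],s['finger_gap'],s['joint_pos'].round(2),s['wrist_force'])
b=np.radians(2.2);ex=np.array([np.cos(b),np.sin(b),0]);C=np.array([.4525,-.375,0]);R=tool(0,92.2)
for x,z in [(.13,.13),(.11,.13),(.09,.13),(.07,.13),(.05,.13),(.032,.128),(.016,.115),(-.005,.10),(-.02,.082),(-.03,.062),(-.03,.057)]:
    print((x,z),delta(C+ex*x+[0,0,z],R,s))
q=read_camera('side');cv2.imwrite('pics/p_side.png',cv2.resize(q['img'][60:260,240:440,::-1],None,fx=2.8,fy=2.8))
E
```

```text
[ 0.60388552 -0.37117758  0.12937051] 0.00043813567536499557 [-0.66  0.61  0.26  1.22 -0.    0.87] [-0.89826886  0.61811687  0.42290599]
(0.13, 0.13) [-2.15, 0.12, 0.06, 0.3, 0.2, 0.0]
(0.11, 0.13) [-4.15, 0.04, 0.06, 0.3, 0.2, 0.0]
(0.09, 0.13) [-6.15, -0.04, 0.06, 0.3, 0.2, 0.0]
(0.07, 0.13) [-8.14, -0.11, 0.06, 0.3, 0.2, 0.0]
(0.05, 0.13) [-10.14, -0.19, 0.06, 0.3, 0.2, 0.0]
(0.032, 0.128) [-11.94, -0.26, -0.14, 0.3, 0.2, 0.0]
(0.016, 0.115) [-13.54, -0.32, -1.44, 0.3, 0.2, 0.0]
(-0.005, 0.1) [-15.64, -0.4, -2.94, 0.3, 0.2, 0.0]
(-0.02, 0.082) [-17.14, -0.46, -4.74, 0.3, 0.2, 0.0]
(-0.03, 0.062) [-18.14, -0.5, -6.74, 0.3, 0.2, 0.0]
(-0.03, 0.057) [-18.14, -0.5, -7.24, 0.3, 0.2, 0.0]
```

View pics/p_side.png

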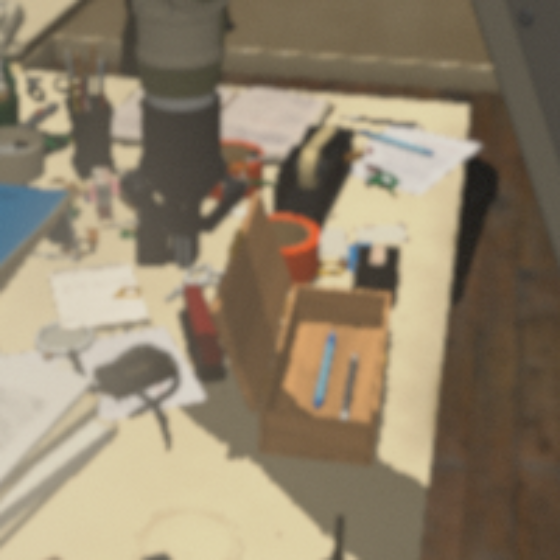

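Emit:
send_rows(
  deltas=[
    [[0.5,0,0,0,0,-8.4],[0.5,0,0,0,0,-16.8],[0.5,0,0,0,0,-25.2],[0.5,0,0,0,0,-33.6],[0.5,0,0,0,0,-42],[0.5,0,0,0,0,-50.4],[0.5,0,0,0,0,-58.8],[0.5,0,0,0,0,-67.2],[0.5,0,0,0,0,-75.6],[0.5,0,0,0,0,-84],[0.5,0,0,0,0,-90],[0.5,0,0,0,0,-90]],
  ],
)

```text
clock: 24.15
tcp_pos: [0.6094, -0.371, 0.1305]
orientation: [0.003, 1.0, 0.019, 0.001]
wrist_force: [0.7, -0.4, 0.6]
finger_gap: 0.0003
```

Emit:
send_rows(
  deltas=[
    [[-1.5,0,0,0,0,0],[-3,0,0,0,0,0],[-4.3,0,0,0,0,0],[-5.5,0,0,0,0,0],[-6.7,0,0,0,0,0],[-7.9,0,0,0,0,0],[-9,0,0,0,0,0],[-9,0,0,0,0,0]],
  ],
)

```text
clock: 24.95
tcp_pos: [0.5176, -0.3705, 0.1288]
orientation: [0.002, 1.0, 0.02, -0.001]
wrist_force: [-0.2, -1.4, -0.0]
finger_gap: -0.0002
```

```bash
python3 - <<'E'
from plan import *
s=get_state();print(s['tcp_pos'],s['orientation'].round(3),s['joint_pos'].round(2),s['wrist_force'])
b=np.radians(2.2);ex=np.array([np.cos(b),np.sin(b),0]);ey=np.array([-np.sin(b),np.cos(b),0]);C=np.array([.4525,-.375,0])
print('box frame',(s['tcp_pos']-C)@ex)
q=read_camera('side');cv2.imwrite('pics/q_side.png',cv2.resize(q['img'][60:260,240:440,::-1],None,fx=2.8,fy=2.8))
q=read_camera('scene');cv2.imwrite('pics/q_scene.png',cv2.resize(q['img'][120:340,200:460,::-1],None,fx=2.6,fy=2.6))
for r in silhouettes(q,'pen_box_lid')[:1]:
    vs,us=np.nonzero(r['mask']);X,z=world(q,us,vs);X=X[z>0];Z=(X-C)@np.stack([ex,ey,[0,0,1]],1)
    Z=Z[(Z[:,2]>.07)];g=np.polyfit(Z[:,2],Z[:,0],1);print('lid angle',np.pi/2+np.arctan(g[0]),'x at z=.05',np.polyval(g,.05))
E
```

```text
[ 0.5175673  -0.37049484  0.12877934] [ 0.002  1.     0.02  -0.001] [-0.75  0.47  0.03  1.13 -0.    2.36] [-0.2358545  -1.39640083 -0.02092923]
box frame 0.06519228406859198
lid angle 1.4351052237242539 x at z=.05 0.05565511193634674
```

View pics/q_side.png

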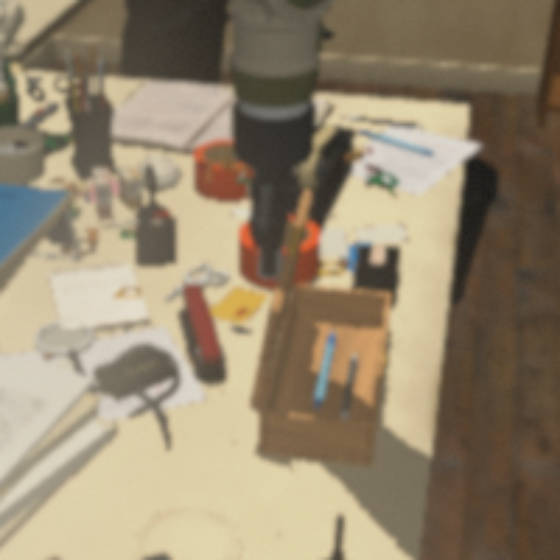

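View pics/q_scene.png

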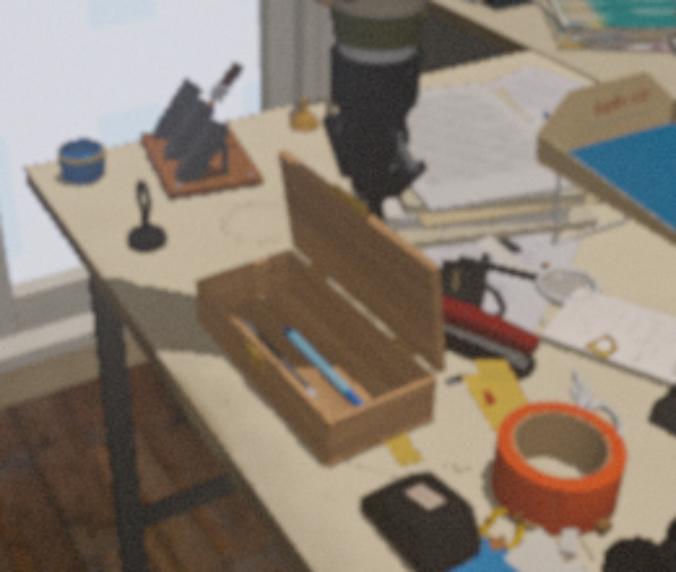

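Emit:
send_rows(
  deltas=[
    [[-1.5,0,0,0,0,0],[-3,0,-0.1,0,0,0],[-4.2,0,-0.6,0,0,0],[-5.2,0,-1.4,0,0,0],[-6.4,0,-2.4,0,0,0],[-7.6,0,-3.4,0,0,0],[-8.7,0,-4.7,0,0,0],[-9.3,0,-5.6,0,0,0],[-9.6,0,-6.3,0,0,0],[-9.6,0,-6.7,0,0,0],[-9.6,0,-6.7,0,0,0]],
  ],
)

```text
clock: 26.2
tcp_pos: [0.4219, -0.3696, 0.0605]
orientation: [0.001, 1.0, 0.019, -0.002]
wrist_force: [-2.5, 1.2, 4.4]
finger_gap: 0.0003
```

```bash
python3 - <<'E'
from plan import *
s=get_state();print(s['tcp_pos'],s['wrist_force'])
q=read_camera('side');cv2.imwrite('pics/r_side.png',cv2.resize(q['img'][60:260,240:440,::-1],None,fx=2.8,fy=2.8))
E
```

```text
[ 0.42194101 -0.36962147  0.06053087] [-2.46702991  1.20254057  4.41804687]
```

View pics/r_side.png

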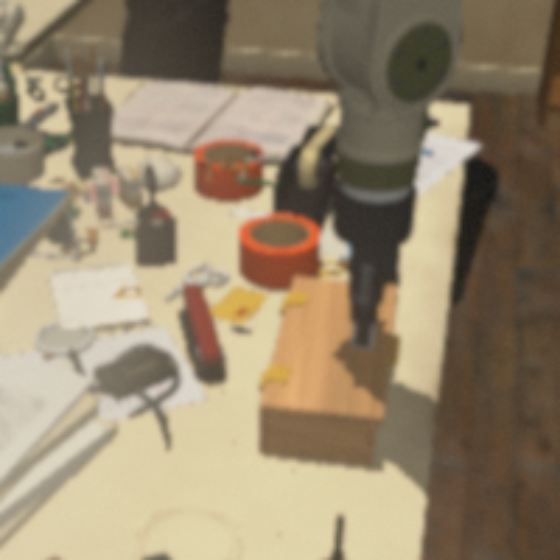

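Shut or nearly; press a touch further, then lift off.

Emit:
send_rows(
  deltas=[
    [[0,0,-0.2,0,0,0],[0,0,-0.4,0,0,0],[0,0,-0.4,0,0,0],[0,0,-0.4,0,0,0]],
  ],
)

```text
clock: 26.65
tcp_pos: [0.422, -0.3698, 0.0602]
orientation: [0.002, 1.0, 0.02, -0.001]
wrist_force: [-9.9, 7.5, 31.0]
finger_gap: -0.0
```

Emit:
send_rows(
  deltas=[
    [[0,0,1,0,0,0],[0,0,4,0,0,0],[0,0,9,0,0,0],[0,0,14,0,0,0],[0,0,19,0,0,0],[-3,0,23,0,0,0],[-3,0,23,0,0,0],[-3,0,23,0,0,0]],
  ],
)

```text
clock: 27.45
tcp_pos: [0.3924, -0.3704, 0.2873]
orientation: [0.002, 1.0, 0.019, -0.0]
wrist_force: [0.4, -0.2, -1.7]
finger_gap: -0.0002
```

```bash
python3 - <<'E'
from plan import *
s=get_state();print(s['tcp_pos'],s['wrist_force'],s['clock'])
b=np.radians(2.2);ex=np.array([np.cos(b),np.sin(b),0]);ey=np.array([-np.sin(b),np.cos(b),0]);C=np.array([.4525,-.375,0])
p=read_camera('wrist');save(p,'s_wrist')
q=read_camera('side');save(q,'s_side');c=read_camera('scene');save(c,'s_scene')
for n,pp,ss in(('w',p,s),('side',q,None),('scene',c,None)):
    vv,uu=np.mgrid[0:400,0:640];X,z=world(pp,uu.ravel(),vv.ravel(),ss);X=X[z.ravel()>0];Z=(X-C)@np.stack([ex,ey,[0,0,1]],1)
    k=(abs(Z[:,1])<.1)&(Z[:,0]>-.05)&(Z[:,0]<.045)&(Z[:,2]>.04)&(Z[:,2]<.09);g=np.polyfit(Z[k,0],Z[k,2],1);print(n,k.sum(),'slope',g[0],'z at 0',g[1])
E
```

```text
[ 0.39244609 -0.37040444  0.28734721] [ 0.39248022 -0.23423705 -1.71877961] 27.45
w 14553 slope 0.0028959894465741087 z at 0 0.06056011378437243
side 1326 slope 0.002481220245288642 z at 0 0.06103988653809025
scene 2069 slope 0.0003916798905994792 z at 0 0.05875186679053182
```

View pics/s_side.png

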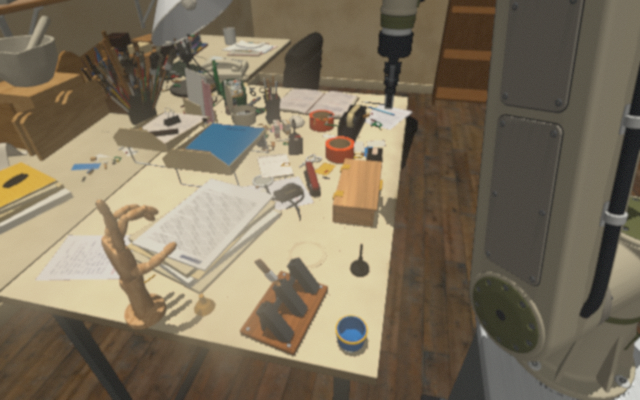

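View pics/s_scene.png

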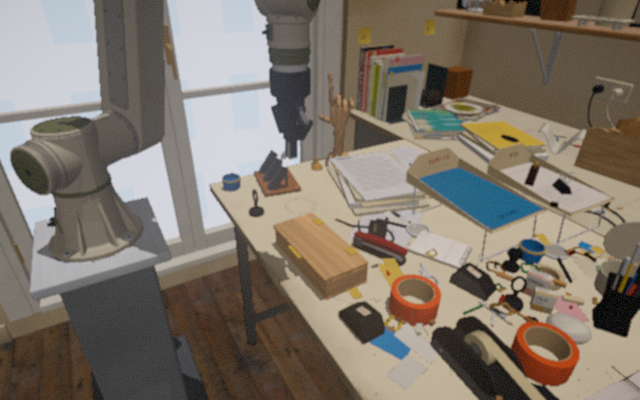

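The side view shows the box shut at about (357,190), with the brush in the middle tube (270,270). The other two tubes are empty, and the pot (351,332) and stamp (360,260) are in place. The lid is level to within 0.003 rad, with its top at z ≈ 60 mm.

```bash
python3 -c "
from h import *
print(hand_in())"
```

```text
the job is handed in; nothing more can be done
None
```

I drew the ball pen and then the ruling pen out of the holder, laid both flat in the box, pushed the lid shut from behind and handed the job in at about 28 s.

- **Pens:** the pictures taken before closing show both lying flat on the box floor, side by side.
- **Lid:** after I lifted off, all three cameras put the lid within 0.003 rad of level. Its top is at about 60 mm, the shut height.
- **Other things:** the brush is still in the middle tube. The ink pot and seal stamp look unmoved in the pictures; I did not measure them again. I also did not check the date stamp or lead box individually, though nothing looks disturbed.
- **Forces:** placing the ruling pen gave a brief light contact of about 11 N upward, growing to about 14 N in all as the jaws opened. The final press on the lid reached about 33 N at the fingertips. Nothing moved visibly either time.

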